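# Stow the lens boxes through the top half of a split door

### The job

Undo the quarter-turn fastener (press it down and turn it back a quarter turn) and swing the top half of the hutch's split door wide open, leaving the bottom half bolted, draw the tray out to its stop and lay every lens box from the table flat on the tray floor, none on top of another. Then slide the tray fully home, shut the top half and secure it: press the fastener down, turn it a quarter turn clockwise and let it spring up caught. Leave the other things on the table where they are.

Things in the scene. Friction and masses are not known exactly. Their poses are not given: they have to be found in the camera images.
- hutch_front (a point): Fixed black hutch, 175 deep x 240 wide x 165 mm high, yaw up to 0.12 rad either way; point on the table at the middle of its front; x points into the hutch, y to its left, z up. Split door in front, hinged left: bottom leaf (z 8 to 83 mm) bolted, top leaf (z 87 to 165) held by the fastener. Side walls 20 mm thick. The roof (top z 165) begins 70 mm behind the front, leaving an open slot behind the door.
- top_leaf (a joint): Top door leaf, 188 mm wide, 10 mm thick: 0 shut, grows as it swings out towards the robot (clockwise seen from above, about its left edge), stop at 1.9 rad; stays where left (0.06 N m friction). Starts shut (0 to 0.04 rad); while fastened it opens no farther than about 0.08 rad.
- top_leaf_hinge (a point): On the vertical hinge axis of the top leaf (97 mm left of the middle of the front plane), at the leaf's lower edge, z 87 mm.
- top_handle (a point): Pull of the top leaf: upright round steel bar, 14 mm diameter, its axis 37 mm in front of the leaf's face (47 mm in front of the hinge plane) and 150 mm from the hinge line; this point is on the axis, 21 mm below the bar's top end (z 179 mm). Pinch it here from above, from any side.
- carriage (a joint): Tray carriage on its slide: 0 fully home in the hutch, 0.12 m drawn fully out over the bottom leaf to its stop; 1.5 N friction. Starts 0 to 15 mm out. It cannot pass the top leaf unless that stands well open.
- tray_floor (a point): Centre of the tray's inner floor (95 mm along x, 160 mm along y, 95 mm above the table), axes as hutch_front; its rim stands 10 mm above the floor. Home, this point is 85 mm behind the front plane, under the roof; drawn out, 34 mm in front of it. Room for three boxes side by side along y, 50 mm apart.
- tray_handle (a point): Pull of the tray: upright steel pin of 12 mm diameter on the middle of the tray's front rim; this point is on its axis 15 mm below its top end (top at z 152 mm). Home, it is 29 mm behind the front plane, in the open slot; pinch it from above.
- stud_press (a joint): Plunger of the quarter-turn fastener: 0 up, 9 mm fully pressed down (spring, 4 N at the start to 9 N at the bottom).
- stud_turn (a joint): Head of the quarter-turn fastener: 0 open, 1.57 rad (clockwise from above) fastened. Between about 0.25 and 1.3 rad it turns only while pressed down 7 mm or more; let go above 1.35 rad it springs up, caught, its cam arm in front of the leaf's catch lug. Starts fastened, 1.45 to 1.57. The cam can swing in only with the top leaf shut.
- stud_head (a point): Centre of the fastener's steel grip bar, 40 x 10 x 24 mm high, on top of the hutch's right wall (30 mm behind the front plane, 108 mm right of the middle, 205 mm above the table when up). The bar's length is this frame's y axis: across the hutch (its y) when open, along the hutch's x when fastened. The catch lug beside it reaches z 180.
- bottom_leaf (a joint): Bottom door leaf: 0 shut. Held shut by its bolt.
- bolt (a joint): Barrel bolt on the bottom leaf: 0 shot into its keeper, 0.024 m withdrawn (to the left).
- box_1_centre (a point): Small eight-sided plastic lens box, 38 (x) x 42 (y) x 19 mm high, about 30 g, lying flat on the table; this point is its centre, 9.5 mm above its underside. Not every box is there at each start. Behind them stands a fixed black block 140 mm high, world x 0.50 to 0.66, y -0.21 to -0.02.
- box_2_centre (a point): Small eight-sided plastic lens box, 38 (x) x 42 (y) x 19 mm high, about 30 g, lying flat on the table; this point is its centre, 9.5 mm above its underside. Not every box is there at each start. Behind them stands a fixed black block 140 mm high, world x 0.50 to 0.66, y -0.21 to -0.02.
- box_3_centre (a point): Small eight-sided plastic lens box, 38 (x) x 42 (y) x 19 mm high, about 30 g, lying flat on the table; this point is its centre, 9.5 mm above its underside. Not every box is there at each start. Behind them stands a fixed black block 140 mm high, world x 0.50 to 0.66, y -0.21 to -0.02.
- box_4_centre (a point): Small eight-sided plastic lens box, 38 (x) x 42 (y) x 19 mm high, about 30 g, lying flat on the table; this point is its centre, 9.5 mm above its underside. Not every box is there at each start. Behind them stands a fixed black block 140 mm high, world x 0.50 to 0.66, y -0.21 to -0.02.
- fork: Bystander: flat steel clamping fork with a slot, 24 x 60 x 8 mm, lying on the table; origin on the table under its middle.
- hex_set: Bystander: hex key set, 92 x 77 x 37 mm, on the table; origin on the table under its middle.

How it is judged (in metres and radians):
On the way, in this order (a step that is already met when the one before it is completed fails the run):
1. the fastener is turned back open (below 0.35 rad) (value of joint stud_turn below 0.35 rad), for 0.2 s.
2. the top half of the door is swung wide open (1.35 rad or more) (value of joint top_leaf above 1.35 rad), for 0.2 s.
3. the tray is drawn out to its stop (within 8 mm) (value of joint carriage above 0.112 m), for 0.2 s.
4. every lens box lies flat on the floor of the drawn-out tray (value of joint carriage above 0.1 m and x of box_1_centre in the frame of tray_floor between -0.047 and 0.047 m and y of box_1_centre in the frame of tray_floor between -0.079 and 0.079 m and z of box_1_centre in the frame of tray_floor between 0.003 and 0.017 m and (angle between box_1_centre's own z axis and vertical below 0.25 rad or angle between box_1_centre's own z axis and vertical above 2.89 rad) and x of box_2_centre in the frame of tray_floor between -0.047 and 0.047 m and y of box_2_centre in the frame of tray_floor between -0.079 and 0.079 m and z of box_2_centre in the frame of tray_floor between 0.003 and 0.017 m and (angle between box_2_centre's own z axis and vertical below 0.25 rad or angle between box_2_centre's own z axis and vertical above 2.89 rad) and x of box_3_centre in the frame of tray_floor between -0.047 and 0.047 m and y of box_3_centre in the frame of tray_floor between -0.079 and 0.079 m and z of box_3_centre in the frame of tray_floor between 0.003 and 0.017 m and (angle between box_3_centre's own z axis and vertical below 0.25 rad or angle between box_3_centre's own z axis and vertical above 2.89 rad) and x of box_4_centre in the frame of tray_floor between -0.047 and 0.047 m and y of box_4_centre in the frame of tray_floor between -0.079 and 0.079 m and z of box_4_centre in the frame of tray_floor between 0.003 and 0.017 m and (angle between box_4_centre's own z axis and vertical below 0.25 rad or angle between box_4_centre's own z axis and vertical above 2.89 rad)), for 0.3 s.
5. the tray is slid home (within 6 mm) with the boxes on it (value of joint carriage below 0.006 m and x of box_1_centre in the frame of tray_floor between -0.047 and 0.047 m and y of box_1_centre in the frame of tray_floor between -0.079 and 0.079 m and z of box_1_centre in the frame of tray_floor between 0.003 and 0.017 m and (angle between box_1_centre's own z axis and vertical below 0.25 rad or angle between box_1_centre's own z axis and vertical above 2.89 rad) and x of box_2_centre in the frame of tray_floor between -0.047 and 0.047 m and y of box_2_centre in the frame of tray_floor between -0.079 and 0.079 m and z of box_2_centre in the frame of tray_floor between 0.003 and 0.017 m and (angle between box_2_centre's own z axis and vertical below 0.25 rad or angle between box_2_centre's own z axis and vertical above 2.89 rad) and x of box_3_centre in the frame of tray_floor between -0.047 and 0.047 m and y of box_3_centre in the frame of tray_floor between -0.079 and 0.079 m and z of box_3_centre in the frame of tray_floor between 0.003 and 0.017 m and (angle between box_3_centre's own z axis and vertical below 0.25 rad or angle between box_3_centre's own z axis and vertical above 2.89 rad) and x of box_4_centre in the frame of tray_floor between -0.047 and 0.047 m and y of box_4_centre in the frame of tray_floor between -0.079 and 0.079 m and z of box_4_centre in the frame of tray_floor between 0.003 and 0.017 m and (angle between box_4_centre's own z axis and vertical below 0.25 rad or angle between box_4_centre's own z axis and vertical above 2.89 rad)), for 0.2 s.
6. the top half of the door is shut (within 0.05 rad) (value of joint top_leaf below 0.05 rad and value of joint carriage below 0.006 m), for 0.2 s.
7. the fastener is turned and has sprung up caught (value of joint top_leaf below 0.05 rad and value of joint stud_turn above 1.25 rad and value of joint stud_press below 0.002 m), for 0.3 s.
At the end, for the whole second after the job is handed in: Every lens box present lies flat (0.25 rad, either face up) on the tray floor, none on another; tray home within 6 mm; top leaf shut within 0.05 rad; fastener turned 1.25 rad or more and up within 2 mm; bottom leaf shut (0.04 rad), its bolt withdrawn under 8 mm (all of step 5 and all of step 7 and value of joint bolt below 0.008 m and value of joint bottom_leaf below 0.04 rad); the robot touches nothing.
It fails at once if the fastener is forced round without being pressed down (value of joint stud_turn between 0.45 and 1.1 rad and value of joint stud_press below 0.003 m).
It fails at once if the bottom half is unbolted or opened (value of joint bolt above 0.012 m or value of joint bottom_leaf above 0.08 rad).
It fails at once if a bystander is moved more than 3 cm (distance of any of fork, hex_set from where it was at the start of the episode above 0.03 m).
Of box_1, box_2, box_3, box_4 only 2 to 3 are there at a start; the rules pass over those that are not, and their reading is None.
At some moment in a run one of box_1, box_2, box_3, box_4 may be knocked a few centimetres aside while the robot is not near it.
Once in a run the grip may slacken for a moment while it holds something.
It also fails if it takes over 200 s, if anything falls off the work surface, if the arm or the gripper's body presses on something with over 40 N, if the wrist force passes 120 N, or if a joint passes its speed limit or range.

### The arm

A 7-joint arm with a two-finger parallel gripper is mounted at the origin on a cart in front of the work surface, level with it; the furniture and walls round the work are solid. World frame = base frame: x ahead of the robot, y to its left, z up, the work surface at z = 0. Lengths are in mm, angles in rad, forces in N, time in s.
With the tool pointing down it reaches from about 350 to 900 mm from the base axis. Payload 7.2 kg.
Tool frame: the origin (TCP) lies at the very end of the fingers, on their centre line; the grasp point (between the pads) lies ctrl.hold_point_z behind it (ctrl.hold_point_z is the distance from the TCP to the grasp point, in mm); y points along the fingers, z is the direction in which the jaws open and shut, and the axes are right-handed (so a half turn about y gives the same grasp; the last joint's range is limited). The gripper opens to 88 mm and grips with 3 to 60 N. Pads are 20 mm wide; open, the fingers measure 115 mm over their backs; the gripper's body (75 mm by 178 mm) begins 61 mm behind the grasp point.
Start: joints at [1.135, 0.411, -0.013, 1.596, 0.006, 1.134, -0.082], TCP at [224.716, -583.208, 222.653] pointing down, gripper open.
Joint ranges: [-2.95, 2.95], [-0.29, 1.99], [-1.47, 1.44], [0.14, 2.54], [-1.03, 4.17], [0.13, 1.85], [-2.86, 2.86]. Speed limits (rad/s): [2.39, 2.39, 3.01, 3.01, 3.14, 3.14, 3.14].

### API

Orientations are given as a unit quaternion [x, y, z, w].
In Python, from station import ctrl, cams gives the robot as it stands. The module is installed in compiled form; this text tells all that it offers.
- The arm moves only by the tool move_arm, never from a script. Its argument "steps" is text: rows parted by semicolons, each of 4 numbers parted by spaces: the shift along the tool's x, y, z in m, then the turn about the tool's y in degrees. In form: x y z spin; .... A call has 1 to 10 rows; each row is the pose to reach, as a shift and turn from the pose commanded when the call began, along the tool's axes at that moment; what a row does not reach only later rows make up. A row lasts 1/10 s, in which the tool goes at most 50 mm and 8.59 degrees, less where a joint would pass 70% of its speed; a pose out of reach is approached as far as the arm can. A call with a gripper value outside its range is refused whole. "jaw" is the finger opening in m, from 0 to 0.0878, set as the call begins (left out, the last holds). The fingers move at their own pace and stop on an object; "grip_force" is the grip in N (left out, the last holds). Time passes only in rows, so rows that repeat a pose let the fingers close. It gives the time, the measured TCP pose, the force and the opening at its end, in the units of the state.
- ctrl.get_state(): the state, without advancing time (a new reading comes with each control period).
- cams.read_camera(name): name is "scene" or "side" or "wrist"; returns the picture (480x640x3 uint8, red, green, blue); there is no depth.
- cams.camera_info(name): a dict with "vfov" (degrees; the focal length in pixels is half the picture's height over the tangent of half this angle, whatever the lens; pixels are square), "cx", "cy" (the principal point, pixels), "extrinsics" (4x4, takes a point from world to camera coordinates). Camera axes: x right, y down, z forward; pixel columns grow to the right and rows downward; lengths in mm; the calibration is good to about 2 mm. A picture is of the moment at which its call begins: read the wrist's pose just before it. camera_info takes no time and is no camera call; for the wrist camera it gives the pose at the moment of the call.
- ctrl.close_job(): hands the job in, once; it reports no verdict.
The state is a dict: "clock": time; "qpos": joint angles; "qd": joint speeds; "effort": joint torques, N m; "ee_pos": TCP position; "tcp_rot": TCP orientation; "ft_force": force on the tool from outside, world axes, zero at the start; "wrist_torque": the same for the moment, N m; "finger_gap": finger opening in mm.
Only numpy, scipy, OpenCV 4.12 (cv2) and the standard library are available. Lean on these libraries where they do the work, as an engineer would, in place of code of your own. Each camera call takes 0.05 s, during which the arm holds its last target. There are 200 camera calls.

## Working session

There is one attempt and no reset: what is moved stays moved. The work goes in short steps, Python scripts to look and compute and a tool call to move; the robot and the scene stay as the last step left them, time stands still between calls to the robot, and variables do not carry over. Pictures are saved under pics/ and viewed, about 12 in all and at most 16, crops included, and the job is handed in when it is done.

Besides the shell and the picture viewer there is one more tool, called after "Emit:" as a command line: name --argument value ..., lists and objects as JSON in quotes. move_arm: Moves the arm, as the interface text tells. Its arguments: {"type":"object","properties":{"steps":{"type":"string"},"jaw":{"type":"number"},"grip_force":{"type":"number"}},"required":["steps"]}

```bash
mkdir -p pics; ls; python3 - <<'E'
from station import ctrl, cams
import cv2
s=ctrl.get_state(); print(s, ctrl.hold_point_z)
for n in ("scene","side","wrist"):
    i=cams.camera_info(n); print(n,i)
    cv2.imwrite(f"pics/{n}0.png",cams.read_camera(n)[:,:,::-1])
E
```

```text
pics
{'clock': 0.0, 'qpos': array([ 1.13481175,  0.41185914, -0.01270767,  1.59701305,  0.0056034 ,
        1.13430236, -0.08218936]), 'qd': array([-0.0004282 ,  0.00184318, -0.0004377 , -0.00059139, -0.00083639,
        0.00185712, -0.0018472 ]), 'effort': array([ 4.49980712e-05, -5.87946832e+01,  6.41752258e-01, -2.91073966e+01,
       -5.38863894e-02,  1.82763452e-02,  1.22230849e-04]), 'ee_pos': array([ 224.49960749, -582.76185448,  221.84718903]), 'tcp_rot': array([-0.12945061,  0.69571083, -0.69465363,  0.12917168]), 'ft_force': array([ 0.06270899, -0.4562812 ,  0.24158281]), 'wrist_torque': array([-0.00747768,  0.01376918, -0.03358561]), 'finger_gap': 87.60861073824968} 18.700000000000003
scene {'vfov': 46.663365277083436, 'cx': 321.2407995806367, 'cy': 237.27478036820693, 'extrinsics': array([[-7.90436017e-01, -6.12246155e-01, -1.91193353e-02,
         3.83170868e+02],
       [-2.61313598e-01,  3.65268590e-01, -8.93473033e-01,
         2.56426941e+02],
       [ 5.54009122e-01, -7.01237123e-01, -4.48709695e-01,
         9.98669898e+02],
       [ 0.00000000e+00,  0.00000000e+00
[... 226 characters left out ...]
2],
       [-5.64212397e-02, -4.33390664e-01, -8.99438256e-01,
         1.40540089e+02],
       [ 9.19074060e-02,  8.94793665e-01, -4.36917985e-01,
         1.49319083e+03],
       [ 0.00000000e+00,  0.00000000e+00,  0.00000000e+00,
         1.00000000e+00]])}
wrist {'vfov': 65.60773977200209, 'cx': 318.542554425185, 'cy': 237.87293280568034, 'extrinsics': array([[ 3.59638660e-01, -9.33090564e-01, -1.42622411e-03,
        -6.24060258e+02],
       [-8.93416685e-01, -3.44787425e-01,  2.87972670e-01,
        -3.52478477e+01],
       [-2.69196325e-01, -1.02291893e-01, -9.57637566e-01,
         3.91633574e+02],
       [ 0.00000000e+00,  0.00000000e+00,  0.00000000e+00,
         1.00000000e+00]])}
```

View pics/scene0.png

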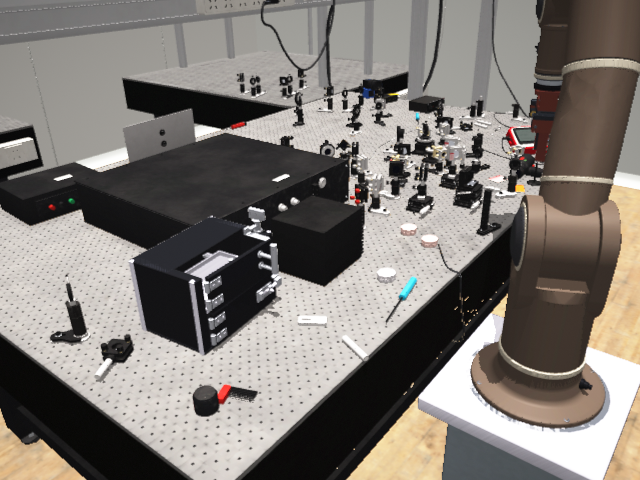

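View pics/side0.png

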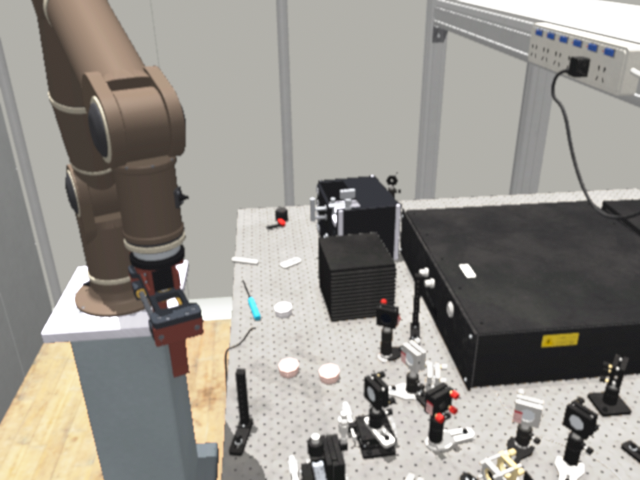

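```bash
cat > h.py <<'E'
import numpy as np, cv2
from station import ctrl, cams
def cam(n): 
    i=cams.camera_info(n); f=240/np.tan(np.radians(i['vfov'])/2); return f,i['cx'],i['cy'],np.array(i['extrinsics'])
def ray(n,uv,c=None):
    f,cx,cy,E=c or cam(n); d=E[:3,:3].T@np.array([(uv[0]-cx)/f,(uv[1]-cy)/f,1]); return -E[:3,:3].T@E[:3,3], d/np.linalg.norm(d)
def onz(n,uv,z,c=None):
    o,d=ray(n,uv,c); return o+d*(z-o[2])/d[2]
def tri(a,b):  # (name,uv,cam) two views
    (o1,d1),(o2,d2)=ray(*a),ray(*b); t=np.linalg.lstsq(np.c_[d1,-d2],o2-o1,rcond=None)[0]
    p,q=o1+t[0]*d1,o2+t[1]*d2; return (p+q)/2,np.linalg.norm(p-q)
def proj(n,P,c=None):
    f,cx,cy,E=c or cam(n); p=(E[:3,:3]@np.atleast_2d(P).T).T+E[:3,3]; return p[:,:2]/p[:,2:]*f+[cx,cy]
def crop(img,x,y,w,h,s,name): 
    cv2.imwrite(name,cv2.resize(img[y:y+h,x:x+w],None,fx=s,fy=s,interpolation=cv2.INTER_CUBIC))
def st():
    s=ctrl.get_state(); return s
E
python3 - <<'E'
from h import *
sc=cv2.imread('pics/scene0.png'); sd=cv2.imread('pics/side0.png')
crop(sc,120,195,190,160,4,'pics/sc_h.png'); crop(sd,290,160,130,110,6,'pics/sd_h.png')
for s_,d_ in (((387,274),(283,309)),((409,230),(289,367)),((430,241),(329,373))):
    print(onz('scene',s_,12),onz('side',d_,12))
print(onz('scene',(430,241),12),onz('side',(289,367),12))
E
```

```text
[ 401.32898937 -147.24509194   12.        ] [ 403.93630451 -148.08933228   12.        ]
[ 478.02250969 -385.39733797   12.        ] [ 406.25173349 -366.11682464   12.        ]
[ 400.15320195 -359.5104283    12.        ] [ 485.05837352 -394.77218256   12.        ]
[ 400.15320195 -359.5104283    12.        ] [ 406.25173349 -366.11682464   12.        ]
```

View pics/sc_h.png

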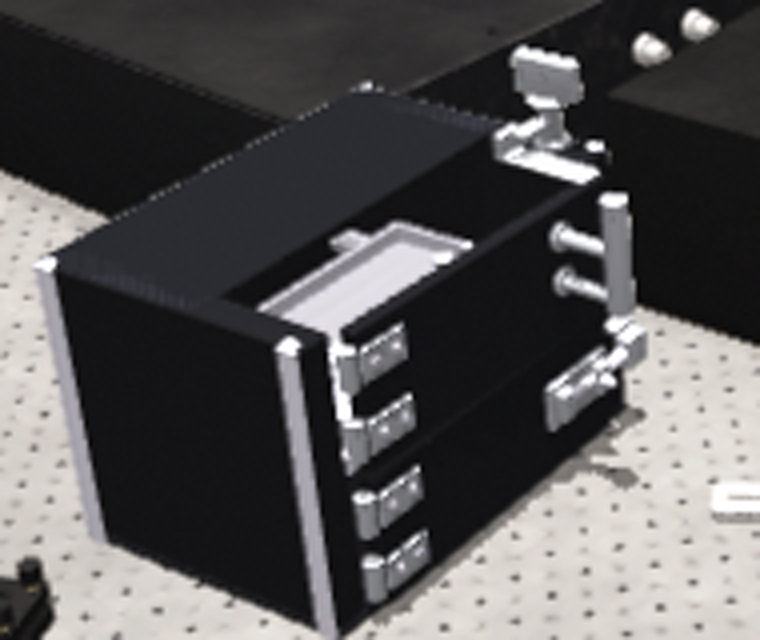

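View pics/sd_h.png

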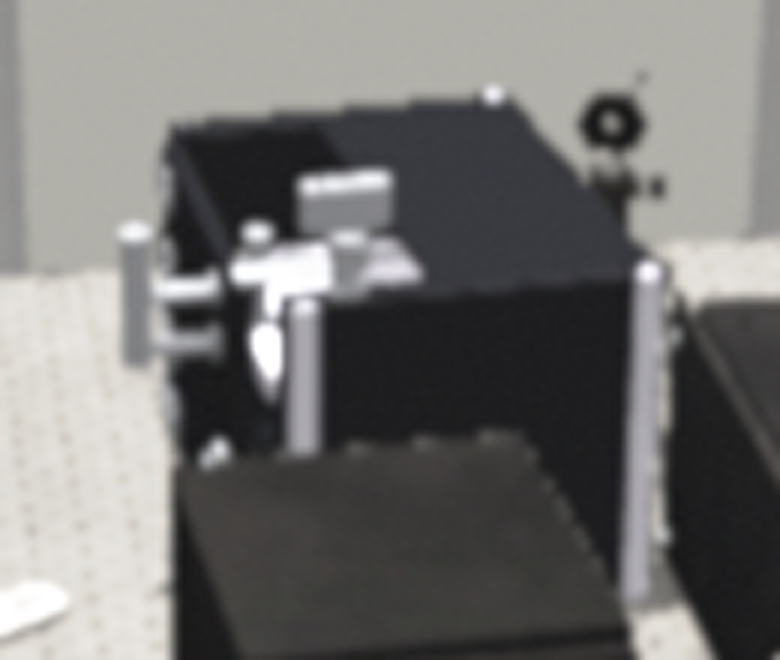

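```bash
cat > fit.py <<'E'
from h import *
from scipy.optimize import least_squares
C={n:cam(n) for n in('scene','side')}
S=lambda u,v:('scene',(120+u/4,195+v/4),C['scene']); D=lambda u,v:('side',(290+u/6,160+v/6),C['side'])
print('handle',tri(S(615,200),D(135,232))); print('stud',tri(S(547,78),D(345,200)))
print('rl',tri(S(47,262),D(493,95)))
pts=[(S(615,200),(-47,-53,200)),(D(135,232),(-47,-53,200)),(S(547,78),(30,-108,205)),(D(345,200),(30,-108,205)),
(S(47,264),(172,117,165)),(D(493,95),(172,117,165)),(S(365,88),(172,-117,165)),(D(650,270),(172,-117,165)),(S(290,345),(3,117,165)),(D(305,305),(3,-117,165))]
def W(p,P): c,s=np.cos(p[2]),np.sin(p[2]); return np.array([p[0]+c*P[0]-s*P[1],p[1]+s*P[0]+c*P[1],P[2]])
def r(p): return np.concatenate([proj(a[0],W(p,P),a[2])[0]-a[1] for a,P in pts])
s=least_squares(r,[550,120,0],loss='soft_l1'); print(s.x); print(r(s.x).reshape(-1,2).round(1).tolist())
E
python3 fit.py
```

```text
handle (array([501.72280929, 128.161003  , 176.22035872]), np.float64(1.9736311314524455))
stud (array([589.41393172,  83.01505691, 203.94565742]), np.float64(3.6449023177023516))
rl (array([700.79329975, 321.41950341, 162.48717402]), np.float64(0.2230924660226998))
[5.44256005e+02 1.85782420e+02 1.18280525e-01]
[[-1.7, -11.4], [0.4, -8.0], [0.6, -1.0], [-1.4, 0.4], [-0.7, -1.5], [0.1, -0.9], [-0.4, -1.1], [-0.0, -1.1], [3.6, 0.2], [-3.9, -0.7]]
```

```bash
sed -i 's/-53,200/-53,179/g; s/,(S(290,345).*$/]/' fit.py; cat >> fit.py <<'E'
p=s.x
np.save('hutch.npy',p)
for n,P in dict(handle=(-47,-53,158),stud=(30,-108,205),hinge=(0,97,87),trayh=(29,0,137),trayout=(-34,0,95)).items(): print(n,W(p,P).round(1))
E
python3 fit.py
```

```text
handle (array([501.72280929, 128.161003  , 176.22035872]), np.float64(1.9736311314524455))
stud (array([589.41393172,  83.01505691, 203.94565742]), np.float64(3.6449023177023516))
rl (array([700.79329975, 321.41950341, 162.48717402]), np.float64(0.2230924660226998))
[5.42939458e+02 1.85590634e+02 1.23263442e-01]
[[-0.5, -1.9], [0.2, -0.6], [0.9, -0.9], [-1.7, 0.4], [-0.3, -1.1], [-0.5, -1.0], [-0.4, -0.9], [-0.4, -1.2]]
handle [502.8 127.2 158. ]
stud [586.   82.1 205. ]
hinge [531.  281.9  87. ]
trayh [571.7 189.2 137. ]
trayout [509.2 181.4  95. ]
```

```bash
cat >> h.py <<'E'
from scipy.spatial.transform import Rotation as R
hp=np.load('hutch.npy')
def W(P,p=None):
    p=hp if p is None else p; c,s=np.cos(p[2]),np.sin(p[2]); return np.array([p[0]+c*P[0]-s*P[1],p[1]+s*P[0]+c*P[1],P[2]])
def axes(): 
    s=ctrl.get_state(); return np.array(s['ee_pos']),R.from_quat(s['tcp_rot']).as_matrix()
def jawyaw(): return np.arctan2(*axes()[1][[1,0],2])
def plan(targets,jy=None,spin0=0):
    """world TCP targets -> rows (m, tool axes now); jy jaw yaw wanted at end"""
    p,M=axes(); sp=0
    if jy is not None:
        d=(jy-jawyaw()+np.pi/2)%np.pi-np.pi/2; sp=-np.degrees(d)  # tool y is down
    for t in np.atleast_2d(targets): print(' '.join(f'{v:.4f}' for v in M.T@(np.array(t)-p)/1000),f'{sp:.1f}')
E
python3 - <<'E'
from h import *
p,M=axes(); print(p,M.round(3),jawyaw(),ctrl.get_state()['clock'])
E_=cam('wrist')[3]; c=-E_[:3,:3].T@E_[:3,3]; print('cam in tool',M.T@(c-p), 'fwd',M.T@E_[2,:3])
st_=W((30,-108,0))
plan([[st_[0]-60,st_[1],330]], hp[2]+np.pi/2)
E
```

```text
[ 224.55848676 -582.87503955  222.00331504] [[-0.933 -0.001  0.36 ]
 [-0.36   0.001 -0.933]
 [ 0.    -1.    -0.001]] -1.2029700519932365 0.15
cam in tool [ -79.10209182 -162.41721474   -0.19065216] fwd [2.87865679e-01 9.57670794e-01 1.65033710e-05]
-0.5204 -0.1074 -0.5122 14.0
```

View pics/wrist0.png

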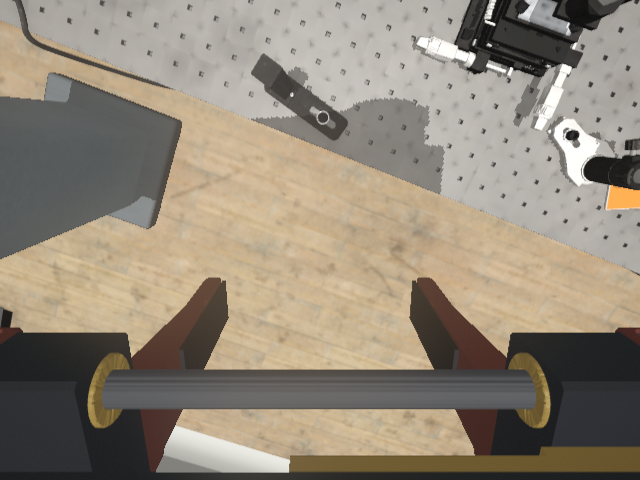

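Emit:
move_arm --steps "-0.26 -0.107 -0.256 7;-0.26 -0.107 -0.256 7;-0.26 -0.107 -0.256 14;-0.26 -0.107 -0.256 14;-0.26 -0.107 -0.256 14;-0.26 -0.107 -0.256 14;-0.26 -0.107 -0.256 14;-0.26 -0.107 -0.256 14;-0.26 -0.107 -0.256 14;-0.26 -0.107 -0.256 14" --jaw 0.0878

```text
clock: 1.15
ee_pos: [375.2, -250.8, 329.7]
tcp_rot: [0.044, -0.706, 0.706, -0.044]
ft_force: [0.3, 0.1, 0.6]
finger_gap: 87.7
```

```bash
python3 - <<'E'
from h import *
print(ctrl.get_state()['qpos'].round(2),axes()[0],jawyaw(),ctrl.get_state()['clock'])
st_=W((30,-108,0))
plan([[st_[0]-60,st_[1],330]], hp[2]+np.pi/2)
E
```

```text
[ 0.68  0.04 -0.2   1.82  0.01  1.28 -0.97] [ 375.22857021 -250.76952824  329.6833664 ] -1.4460415628161365 1.15
-0.1910 -0.0005 -0.3115 0.1
```

Emit:
move_arm --steps "-0.191 0 -0.311 0;-0.191 0 -0.311 0;-0.191 0 -0.311 0;-0.191 0 -0.311 0;-0.191 0 -0.311 0;-0.191 0 -0.311 0;-0.191 0 -0.311 0;-0.191 0 -0.311 0;-0.191 0 -0.311 0;-0.191 0 -0.311 0"

```text
clock: 2.15
ee_pos: [526.6, 79.3, 328.6]
tcp_rot: [0.044, -0.706, 0.706, -0.042]
ft_force: [0.1, -0.6, 0.6]
finger_gap: 87.7
```

```bash
python3 - <<'E'
from h import *
print(ctrl.get_state()['qpos'].round(2),axes()[0],jawyaw(),ctrl.get_state()['clock'])
c=cam('wrist'); im=cams.read_camera('wrist')[:,:,::-1].copy(); np.savez('c1.npz',E=c[3])
cv2.imwrite('pics/w1.png',im)
for n,P in dict(stud=(30,-108,217),handle=(-47,-53,179),trayh=(29,0,152)).items(): print(n,proj('wrist',W(P),c).round(0))
E
```

```text
[ 0.2   0.22 -0.53  1.64  0.12  1.32 -1.8 ] [526.55431932  79.26505856 328.63496828] -1.449245590768448 2.15
stud [[325. 154.]]
handle [[261. 241.]]
trayh [[202. 150.]]
```

View pics/w1.png

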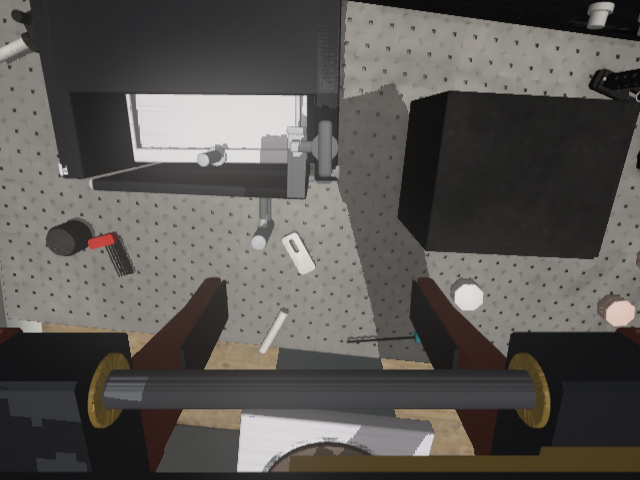

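```bash
python3 - <<'E'
from h import *
c=cam('wrist')
s=onz('wrist',(325,151),217,c); print(s, W((30,-108,217)), onz('wrist',(259,241),179,c),W((-47,-53,179)))
s=(s+W((30,-108,217)))/2
plan([[s[0],s[1],240],[s[0],s[1],196]],hp[2]+np.pi/2)
E
```

```text
[588.23363207  81.71979391 217.        ] [585.99060433  82.09861086 217.        ] [502.40962493 128.62040974 179.        ] [502.81249373 127.21403968 179.        ]
-0.0607 0.0889 0.0042 -0.2
-0.0607 0.1329 0.0042 -0.2
```

Emit:
move_arm --steps "-0.061 0.04 0.004 0;-0.061 0.089 0.004 0;-0.061 0.089 0.004 0;-0.061 0.11 0.004 0;-0.061 0.133 0.004 0;-0.061 0.133 0.004 0;-0.061 0.133 0.004 0" --jaw 0.06

```text
clock: 2.9
ee_pos: [587.5, 83.8, 197.8]
tcp_rot: [0.043, -0.706, 0.706, -0.043]
ft_force: [0.6, -0.3, 0.7]
finger_gap: 60.1
```

Emit:
move_arm --steps "0 0 0 0;0 0 0 0;0 0 0 0;0 0 0 0;0 0 0 0;0 0 0 0;0 0 0 0;0 0 0 0" --jaw 0.0 --grip_force 40

```text
clock: 3.7
ee_pos: [587.9, 82.4, 196.7]
tcp_rot: [0.043, -0.705, 0.707, -0.043]
ft_force: [0.1, -5.1, 2.4]
finger_gap: 9.7
```

Emit:
move_arm --steps "0 0.005 0 0;0 0.010 0 0;0 0.012 0 0;0 0.012 0 0;0 0.012 0 0"

```text
clock: 4.2
ee_pos: [588.1, 82.5, 187.5]
tcp_rot: [0.042, -0.704, 0.707, -0.044]
ft_force: [-7.0, -8.0, 22.2]
finger_gap: 9.9
```

Emit:
move_arm --steps "0 0 0 -8;0 0 0 -16;0 0 0 -24;0 0 0 -32;0 0 0 -40;0 0 0 -48;0 0 0 -48"

```text
clock: 4.9
ee_pos: [589.6, 82.6, 186.4]
tcp_rot: [0.327, -0.625, 0.628, -0.329]
ft_force: [3.3, -4.5, 5.2]
finger_gap: 10.1
```

Emit:
move_arm --steps "0 0 0 -8;0 0 0 -16;0 0 0 -24;0 0 0 -32;0 0 0 -38;0 0 0 -38;0 0 0 -38"

```text
clock: 5.6
ee_pos: [589.7, 82.8, 186.0]
tcp_rot: [-0.512, 0.485, -0.488, 0.513]
ft_force: [2.5, -6.1, 8.5]
finger_gap: 9.9
```

```bash
python3 - <<'E'
from h import *
print(ctrl.get_state(),jawyaw())
E
```

```text
{'clock': 5.6, 'qpos': array([ 0.36888364,  0.52521858, -0.83009516,  1.67678716,  0.42608777,
        1.12627363, -0.52892042]), 'qd': array([-2.70448615e-03, -2.70426570e-03,  2.71281289e-03,  5.80573111e-04,
       -1.30452803e-03,  8.28893384e-05, -6.34920778e-03]), 'effort': array([ -3.2437896 , -51.04522705, -13.2239449 , -22.51021385,
        -1.91186607,  -0.21529663,   0.08401762]), 'ee_pos': array([589.69957578,  82.78958579, 185.95963215]), 'tcp_rot': array([-0.51225452,  0.48543571, -0.48845397,  0.51318632]), 'ft_force': array([ 2.51635745, -6.13455799,  8.49550059]), 'wrist_torque': array([-1.12702439, -0.71661599,  0.02955936]), 'finger_gap': 9.915125569348934} 0.05156125889657918
```

Emit:
move_arm --steps "0 -0.004 0 0;0 -0.008 0 0;0 -0.010 0 0;0 -0.010 0 0"

```text
clock: 6.0
ee_pos: [589.6, 82.7, 192.9]
tcp_rot: [-0.512, 0.486, -0.488, 0.513]
ft_force: [12.3, -2.9, -16.5]
finger_gap: 10.0
```

Emit:
move_arm --steps "0 0 0 0;0 0 0 0;0 0 0 0;0 0 0 0;0 -0.03 0 0;0 -0.06 0 0;0 -0.1 0 0;0 -0.1 0 0;0 -0.1 0 0" --jaw 0.04

```text
clock: 6.9
ee_pos: [587.8, 85.2, 295.5]
tcp_rot: [-0.513, 0.486, -0.487, 0.514]
ft_force: [0.0, 0.5, -1.2]
finger_gap: 39.9
```

```bash
python3 - <<'E'
from h import *
h=onz('wrist',(0,0),0) ; h=np.array([502.6,128.,0])
print(axes(),jawyaw(),ctrl.get_state()['ft_force'])
cv2.imwrite('pics/w2.png',cams.read_camera('wrist')[:,:,::-1])
print(proj('wrist',[W((30,-108,217)),W((-47,-53,179)),W((29,0,152))]).round())
plan([[h[0],h[1],210],[h[0],h[1],142]],hp[2]+np.pi/2)
plan([[h[0],h[1],210],[h[0],h[1],142]],hp[2])
E
```

```text
(array([587.77657875,  85.17561345, 295.54631619]), array([[ 5.38216241e-02,  1.98381382e-03,  9.98548595e-01],
       [-9.98550533e-01, -1.51068137e-04,  5.38220287e-02],
       [ 2.57621761e-04, -9.99998021e-01,  1.97280761e-03]])) 0.05384815289427362 [ 0.03054318  0.47206046 -1.24373656]
[[317. 252.]
 [208. 172.]
 [306.  91.]]
-0.0477 0.0843 -0.0822 86.0
-0.0478 0.1523 -0.0822 86.0
-0.0477 0.0843 -0.0822 -4.0
-0.0478 0.1523 -0.0822 -4.0
```

View pics/w2.png

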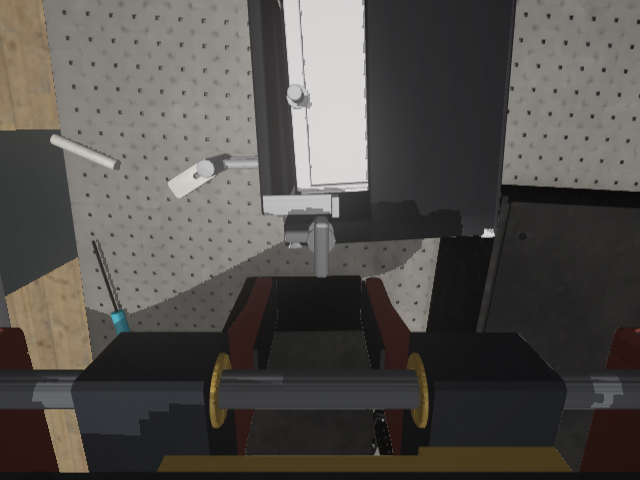

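```bash
python3 - <<'E'
from h import *
h=onz('wrist',(205,169),179); print(h)
h=(h+[502.6,128,179])/2
plan([[h[0],h[1],250],[h[0],h[1],200],[h[0],h[1],147]],hp[2])
E
```

```text
[500.88899467 129.01098492 179.        ]
-0.0483 0.0443 -0.0831 -4.0
-0.0483 0.0943 -0.0831 -4.0
-0.0483 0.1473 -0.0831 -4.0
```

Emit:
move_arm --steps "-0.02 0.02 -0.035 -8;-0.048 0.044 -0.083 -16;-0.048 0.044 -0.083 -24;-0.048 0.044 -0.083 -32;-0.048 0.044 -0.083 -40;-0.048 0.044 -0.083 -48;-0.048 0.044 -0.083 -56;-0.048 0.044 -0.083 -64;-0.048 0.044 -0.083 -72;-0.048 0.044 -0.083 -72" --jaw 0.06

```text
clock: 7.95
ee_pos: [501.4, 127.9, 249.3]
tcp_rot: [0.701, -0.092, 0.09, -0.701]
ft_force: [-0.6, 0.1, -0.7]
finger_gap: 59.9
```

Emit:
move_arm --steps "0 0 0 -8;0 0 0 -16;0 0 0 -22;0 0 0 -22;0 0 0 -22"

```text
clock: 8.45
ee_pos: [501.8, 128.2, 250.1]
tcp_rot: [-0.706, -0.041, 0.042, 0.706]
ft_force: [-0.1, -0.6, -0.3]
finger_gap: 60.4
```

```bash
python3 - <<'E'
from h import *
print(axes()[0],jawyaw(),ctrl.get_state()['qpos'].round(2))
cv2.imwrite('pics/w3.png',cams.read_camera('wrist')[:,:,::-1])
h=np.array([501.7,128.5]); print(proj('wrist',[[*h,179]]).round())
plan([[h[0],h[1],200],[h[0],h[1],147]],hp[2]+np.pi/2)
E
```

```text
[501.79842091 128.22094105 250.08400765] 1.6889151277291592 [ 0.62  0.51 -1.31  1.76  0.51  1.28  0.87]
[[319. 251.]]
-0.0001 0.0503 0.0002 -0.3
-0.0001 0.1033 0.0002 -0.3
```

Emit:
move_arm --steps "0 0.05 0 0;0 0.075 0 0;0 0.103 0 0;0 0.103 0 0;0 0.103 0 0"

```text
clock: 9.0
ee_pos: [502.0, 128.7, 148.2]
tcp_rot: [-0.706, -0.043, 0.043, 0.706]
ft_force: [-0.3, 0.1, 0.2]
finger_gap: 60.0
```

Emit:
move_arm --steps "0 0 0 0;0 0 0 0;0 0 0 0;0 0 0 0;0 0 0 0;0 0 0 0;0 0 0 0" --jaw 0.0 --grip_force 20

```text
clock: 9.7
ee_pos: [502.3, 129.7, 147.8]
tcp_rot: [-0.705, -0.044, 0.044, 0.707]
ft_force: [2.1, 4.4, -2.7]
finger_gap: 13.6
```

```bash
cat > door.py <<'E'
import sys
from h import *
# plan rows for leaf angles (rad) from a0
a0,angs=float(sys.argv[1]),np.arange(1,int(sys.argv[3])+1)*float(sys.argv[2])
p,M=axes(); s=ctrl.get_state(); print(p,jawyaw(),s['qpos'].round(2),s['ft_force'],s['finger_gap'])
H=W((0,97,0))[:2]; v=p[:2]-H; print('radius',np.hypot(*v),'leaf angle est',(np.arctan2(v[1],v[0])-hp[2]-np.arctan2(-150,-47)+np.pi)%(2*np.pi)-np.pi)
for a in angs:
    c,s_=np.cos(a),np.sin(a); q=H+np.array([[c,s_],[-s_,c]])@v
    print(' '.join(f'{x:.4f}' for x in M.T@np.array([q[0]-p[0],q[1]-p[1],0])/1000),f'{np.degrees(a):.1f}')
E
python3 door.py 0 0.14 10
```

```text
[502.28802405 129.65684358 147.78848725] 1.6949224909251657 [ 0.53  0.61 -1.2   1.89  0.64  1.1   0.77] [ 2.08262427  4.40677247 -2.66434614] 13.618680049052765
radius 154.884827247586 leaf angle est -0.006160802928177667
-0.0201 -0.0000 0.0080 8.0
-0.0389 0.0000 0.0188 16.0
-0.0560 0.0000 0.0321 24.1
-0.0711 0.0000 0.0477 32.1
-0.0839 0.0001 0.0652 40.1
-0.0941 0.0001 0.0843 48.1
-0.1015 0.0001 0.1046 56.1
-0.1060 0.0002 0.1258 64.2
-0.1075 0.0002 0.1475 72.2
-0.1060 0.0003 0.1691 80.2
```

Emit:
move_arm --steps "-0.02 0 0.008 8;-0.039 0 0.019 16;-0.056 0 0.032 24;-0.056 0 0.032 24"

```text
clock: 10.1
ee_pos: [442.0, 157.7, 148.1]
tcp_rot: [-0.697, 0.103, -0.105, 0.702]
ft_force: [9.5, 12.0, -16.5]
finger_gap: 13.3
```

```bash
python3 door.py 0 0.14 10
```

```text
[442.04277121 157.66201741 148.08458496] 1.275008152491707 [ 0.47  0.48 -1.16  2.    0.52  1.    0.34] [  9.48854762  11.98112513 -16.49557264] 13.31705010209883
radius 152.77284835072862 leaf angle est -0.44126113459614125
-0.0197 0.0000 0.0082 8.0
-0.0381 0.0001 0.0192 16.0
-0.0548 0.0001 0.0325 24.1
-0.0694 0.0002 0.0481 32.1
-0.0817 0.0003 0.0655 40.1
-0.0915 0.0004 0.0845 48.1
-0.0985 0.0005 0.1047 56.1
-0.1027 0.0007 0.1257 64.2
-0.1039 0.0008 0.1470 72.2
-0.1020 0.0009 0.1683 80.2
```

```bash
cat > door2.py <<'E'
import sys
from h import *
p0=np.array([502.0,129.0]); 
p,M=axes(); r=157.2
def centre(p1):
    d=p1-p0; m=(p0+p1)/2; L=np.hypot(*d); n=np.array([-d[1],d[0]])/L; k=np.sqrt(r*r-L*L/4)
    return min((m+n*k,m-n*k),key=lambda c:np.linalg.norm(c-W((0,97,0))[:2]))
H=np.array([float(x) for x in sys.argv[3:5]]) if len(sys.argv)>3 else centre(p[:2])
v=p[:2]-H; v0=p0-H; ang=np.arctan2(v0[1],v0[0])-np.arctan2(v[1],v[0])
print('hinge',H,W((0,97,0)),'r',np.hypot(*v),'opened',ang,ctrl.get_state()['ft_force'].round(1),'q',ctrl.get_state()['qpos'].round(2),jawyaw())
u=v/np.hypot(*v)*r
for a in np.arange(1,int(sys.argv[2])+1)*float(sys.argv[1]):
    c,s_=np.cos(a),np.sin(a); q=H+np.array([[c,s_],[-s_,c]])@u
    print(' '.join(f'{x:.4f}' for x in M.T@np.array([q[0]-p[0],q[1]-p[1],0])/1000),f'{np.degrees(a):.1f}')
E
python3 door2.py 0.14 10
```

```text
hinge [538.28891263 281.95409383] [531.01315894 281.85466333   0.        ] r 157.20000000000002 opened 0.4259601621768465 [  9.5  12.  -16.5] q [ 0.47  0.48 -1.16  2.    0.52  1.    0.34] 1.275008152491707
-0.0200 0.0000 0.0092 8.0
-0.0384 0.0001 0.0212 16.0
-0.0551 0.0001 0.0355 24.1
-0.0695 0.0002 0.0521 32.1
-0.0815 0.0003 0.0705 40.1
-0.0909 0.0004 0.0904 48.1
-0.0973 0.0006 0.1115 56.1
-0.1008 0.0007 0.1332 64.2
-0.1012 0.0009 0.1552 72.2
-0.0985 0.0010 0.1770 80.2
```

```bash
python3 door2.py 0.14 10 535 282
```

```text
hinge [535. 282.] [531.01315894 281.85466333   0.        ] r 155.24490425986008 opened 0.4295424255223639 [  9.5  12.  -16.5] q [ 0.47  0.48 -1.16  2.    0.52  1.    0.34] 1.275008152491707
-0.0208 0.0000 0.0071 8.0
-0.0395 0.0000 0.0187 16.0
-0.0563 0.0001 0.0328 24.1
-0.0711 0.0002 0.0491 32.1
-0.0834 0.0003 0.0673 40.1
-0.0930 0.0004 0.0871 48.1
-0.0998 0.0005 0.1080 56.1
-0.1037 0.0007 0.1296 64.2
-0.1044 0.0008 0.1516 72.2
-0.1021 0.0010 0.1735 80.2
```

Emit:
move_arm --steps "-0.018 0 0.009 8;-0.037 0 0.021 16;-0.054 0 0.035 24;-0.068 0 0.052 32;-0.068 0 0.052 32" --grip_force 8

```text
clock: 10.6
ee_pos: [390.7, 224.9, 148.0]
tcp_rot: [0.644, -0.293, 0.293, -0.644]
ft_force: [-4.4, -2.2, 8.6]
finger_gap: 13.9
```

```bash
python3 door2.py 0.14 9; python3 door2.py 0.14 6 535 282
```

```text
hinge [537.1241433  282.22576336] [531.01315894 281.85466333   0.        ] r 157.20000000000005 opened 0.9721787180743999 [-4.4 -2.2  8.6] q [ 0.23  0.38 -1.04  2.04  0.41  0.94 -0.3 ] 0.7166873129848379
-0.0201 -0.0000 0.0088 8.0
-0.0388 -0.0000 0.0204 16.0
-0.0558 -0.0000 0.0344 24.1
-0.0705 -0.0000 0.0507 32.1
-0.0829 -0.0000 0.0689 40.1
-0.0926 -0.0000 0.0886 48.1
-0.0995 -0.0000 0.1095 56.1
-0.1034 -0.0000 0.1312 64.2
-0.1042 -0.0000 0.1531 72.2
hinge [535. 282.] [531.01315894 281.85466333   0.        ] r 155.14083003599475 opened 0.9814469260637908 [-4.4 -2.2  8.6] q [ 0.23  0.38 -1.04  2.04  0.41  0.94 -0.3 ] 0.7166873129848379
-0.0209 -0.0000 0.0068 8.0
-0.0396 -0.0000 0.0183 16.0
-0.0566 -0.0000 0.0323 24.1
-0.0714 -0.0000 0.0485 32.1
-0.0838 -0.0000 0.0667 40.1
-0.0936 -0.0000 0.0864 48.1
```

Emit:
move_arm --steps "-0.0205 0 0.008 8;-0.039 0 0.0195 16;-0.056 0 0.0335 24;-0.071 0 0.05 32;-0.0835 0 0.068 40;-0.093 0 0.0875 48;-0.093 0 0.0875 48;-0.093 0 0.0875 48"

```text
clock: 11.4
ee_pos: [395.8, 352.0, 147.4]
tcp_rot: [-0.471, 0.529, -0.527, 0.47]
ft_force: [-6.9, 3.2, 1.5]
finger_gap: 13.8
```

```bash
python3 door2.py 0.14 1
```

```text
hinge [536.7112911  282.31981695] [531.01315894 281.85466333   0.        ] r 157.2 opened -4.475691538152999 [-6.9  3.2  1.5] q [-0.2   0.45 -0.79  1.87  0.38  0.98 -1.27] -0.11610502036219293
-0.0201 -0.0000 0.0088 8.0
```

Emit:
move_arm --steps "0 0 0 0;0 0 0 0;0 0 0 0;0 -0.04 0 0;0 -0.08 0 0;0 -0.12 0 0;0 -0.12 0 0" --jaw 0.04

```text
clock: 12.1
ee_pos: [399.3, 352.1, 272.8]
tcp_rot: [0.466, -0.529, 0.53, -0.472]
ft_force: [0.5, 0.6, -0.2]
finger_gap: 39.9
```

```bash
python3 - <<'E'
import numpy as np; np.save('hutch.npy',[547.7,185.9,0.1136])
E
python3 - <<'E'
from h import *
print(axes()[0],jawyaw(),W((30,-108,0)))
for d in(0,10): 
  t=W((29-d,0,0)); print(t)
plan([[t[0]-40,t[1],280]],hp[2])
E
```

```text
[399.34487892 352.12038199 272.79557073] -0.12109696139921755 [589.74906264  81.99679345   0.        ]
[576.51307923 189.18731889   0.        ]
[566.57753467 188.05376065   0.        ]
0.1475 -0.0071 0.1462 -13.4
```

Emit:
move_arm --steps "0.04 -0.007 0.04 -7;0.08 -0.007 0.08 -13.5;0.147 -0.007 0.146 -13.5;0.147 -0.007 0.146 -13.5;0.147 -0.007 0.146 -13.5;0.147 -0.007 0.146 -13.5;0.147 -0.007 0.146 -13.5"

```text
clock: 12.8
ee_pos: [523.8, 187.8, 274.3]
tcp_rot: [0.528, -0.471, 0.47, -0.528]
ft_force: [-0.4, 1.3, 0.5]
finger_gap: 40.4
```

```bash
python3 - <<'E'
from h import *
print(axes()[0],jawyaw())
c=cam('wrist');im=cams.read_camera('wrist')[:,:,::-1]
cv2.imwrite('pics/w4.png',im); print(proj('wrist',[W((29,0,152)),W((19,0,152)),W((30,-108,217))],c).round())
E
```

```text
[523.78264577 187.7924243  274.26518461] 0.11602141181442079
[[385. 236.]
 [372. 236.]
 [393. 407.]]
```

View pics/w4.png

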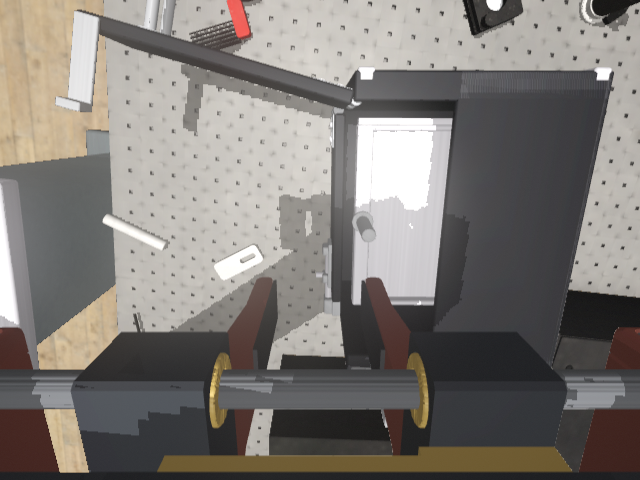

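```bash
python3 - <<'E'
from h import *
t=onz('wrist',(369,235),152); print(t)
plan([[t[0],t[1],180],[t[0],t[1],119]],hp[2])
E
```

```text
[563.79425431 189.32077273 152.        ]
0.0039 0.0945 0.0401 0.2
0.0040 0.1555 0.0401 0.2
```

Emit:
move_arm --steps "0.002 0.045 0.02 0;0.004 0.09 0.04 0;0.004 0.09 0.04 0;0.004 0.12 0.04 0;0.004 0.155 0.04 0;0.004 0.155 0.04 0;0.004 0.155 0.04 0"

```text
clock: 13.55
ee_pos: [564.5, 188.9, 121.6]
tcp_rot: [-0.528, 0.47, -0.47, 0.529]
ft_force: [-0.1, -0.1, 0.7]
finger_gap: 40.5
```

Emit:
move_arm --steps "0 0 0 0;0 0 0 0;0 0 0 0;0 0 0 0;0 0 0 0;0 0 0 0" --jaw 0.0 --grip_force 25

```text
clock: 14.15
ee_pos: [565.2, 187.5, 120.4]
tcp_rot: [-0.528, 0.47, -0.471, 0.528]
ft_force: [-1.6, -1.2, 6.3]
finger_gap: 11.6
```

Emit:
move_arm --steps "0 0 -0.03 0;0 0 -0.06 0;0 0 -0.09 0;0 0 -0.105 0;0 0 -0.112 0;0 0 -0.112 0;0 0 -0.112 0"

```text
clock: 14.85
ee_pos: [457.5, 175.3, 120.5]
tcp_rot: [-0.525, 0.47, -0.472, 0.53]
ft_force: [11.7, 2.1, -6.4]
finger_gap: 11.4
```

```bash
python3 - <<'E'
from h import *
p,M=axes(); c,s=np.cos(hp[2]),np.sin(hp[2]); d=p[:2]-hp[:2]; print('hutch frame',c*d[0]+s*d[1],-s*d[0]+c*d[1],ctrl.get_state()['ft_force'])
E
```

```text
hutch frame -90.81712486906903 -0.3147359870087225 [11.71097067  2.14954938 -6.40849062]
```

Emit:
move_arm --steps "0 0 0 0;0 0 0 0;0 0 0 0;0 -0.04 0 0;0 -0.08 0 0;0 -0.12 0 0;0 -0.16 0 0;0 -0.16 0 0" --jaw 0.04

```text
clock: 15.65
ee_pos: [455.3, 176.1, 284.3]
tcp_rot: [-0.526, 0.469, -0.472, 0.53]
ft_force: [0.1, 0.4, -0.0]
finger_gap: 40.0
```

```bash
python3 - <<'E'
from h import *
print(axes()[0],jawyaw(),ctrl.get_state()['qpos'].round(2))
plan([[400,-230,280]]); cv2.imwrite('pics/s5.png',cams.read_camera('scene')[:,:,::-1]);cv2.imwrite('pics/d5.png',cams.read_camera('side')[:,:,::-1])
E
```

```text
[455.33934648 176.1271366  284.34396067] 0.11502628003255337 [ 0.3   0.22 -0.89  1.79  0.18  1.21 -0.53]
0.3971 0.0033 -0.1016 0.0
```

Emit:
move_arm --steps "0.05 0 -0.012 -8;0.1 0 -0.025 -16;0.15 0 -0.038 -24;0.2 0 -0.05 -32;0.25 0 -0.064 -40;0.3 0 -0.077 -48;0.35 0 -0.09 -56;0.397 0 -0.1 -64;0.397 0 -0.1 -72;0.397 0 -0.1 -80"

```text
clock: 16.75
ee_pos: [398.5, -231.1, 277.9]
tcp_rot: [-0.702, 0.079, -0.077, 0.703]
ft_force: [1.1, -0.2, -0.1]
finger_gap: 40.1
```

Emit:
move_arm --steps "0 0 0 -3;0 0 0 -3;0 0 0 -3"

```text
clock: 17.05
ee_pos: [399.6, -228.7, 278.5]
tcp_rot: [-0.704, 0.063, -0.061, 0.705]
ft_force: [0.4, 0.1, 0.8]
finger_gap: 40.2
```

```bash
python3 - <<'E'
from h import *
print(axes()[0],jawyaw(),ctrl.get_state()['qpos'].round(2))
np.set_printoptions(suppress=True)
c=cam('wrist'); cv2.imwrite('pics/w5.png',cams.read_camera('wrist')[:,:,::-1])
print(proj('wrist',[[402,-148,10],[481,-390,10],[403,-363,10]],c).round())
E
```

```text
[ 399.63877586 -228.67632108  278.4895239 ] 1.3951567939199274 [ 1.05  0.14 -0.7   1.86  0.09  1.18  1.72]
[[387. 187.]
 [203. 283.]
 [208. 220.]]
```

View pics/w5.png

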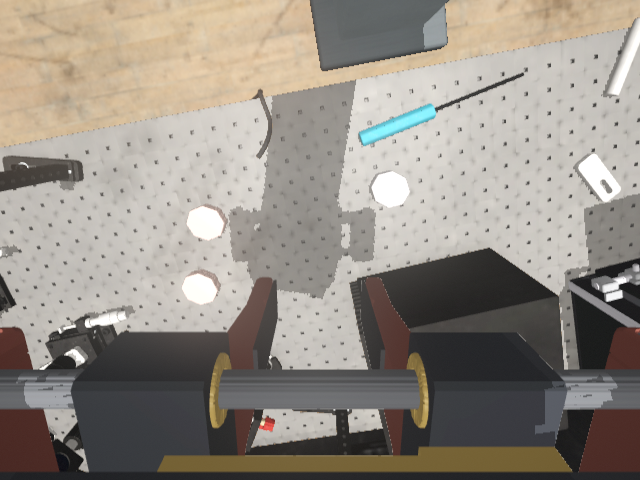

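```bash
cat > boxes.py <<'E'
from h import *
def boxes(im,c,guess,zt=19,win=30):
    out=[]
    for g in guess:
        u,v=[int(round(x)) for x in proj('wrist',[[*g,zt]],c)[0]]
        y0,x0=max(v-win,0),max(u-win,0); sub=im[y0:v+win,x0:u+win].astype(int)
        m=(sub.min(2)>228).astype(np.uint8); m=cv2.morphologyEx(m,cv2.MORPH_OPEN,np.ones((3,3)))
        cs,_=cv2.findContours(m,0,2); 
        if not cs: out.append(None); continue
        k=cv2.convexHull(max(cs,key=cv2.contourArea)).reshape(-1,2)+[x0,y0]
        P=np.array([onz('wrist',q,zt,c)[:2] for q in k],np.float32)
        r=cv2.minAreaRect(P); out.append((np.array(r[0]).round(1),np.round(r[1],1),round(r[2],1),cv2.contourArea(P)))
    return out
E
python3 - <<'E'
from boxes import *
im=cv2.imread('pics/w5.png'); c=cam('wrist')
for b in boxes(im,c,[(402,-148),(403,-363),(481,-390)]): print(b)
print([im[v,u] for u,v in((391,188),(206,222),(200,288),(230,188),(180,200))])
E
```

```text
(array([ 403.7, -145.8]), array([41.6, 38.1]), 53.6, 1291.2035494510783)
(array([ 405.3, -364.2]), array([40.8, 37. ]), 59.3, 1230.087481063325)
(array([ 485.3, -393. ]), array([40.5, 36.9]), 53.7, 1221.6553247673437)
[array([255, 255, 255], dtype=uint8), array([253, 255, 255], dtype=uint8), array([252, 255, 255], dtype=uint8), array([203, 210, 215], dtype=uint8), array([190, 197, 202], dtype=uint8)]
```

```bash
python3 - <<'E'
from h import *
plan([[403.7,-145.8,120],[403.7,-145.8,4]],np.radians(53.6))
E
```

```text
-0.0104 0.1589 0.0820 26.4
-0.0103 0.2749 0.0819 26.4
```

Emit:
move_arm --steps "-0.01 0.02 0.04 8;-0.01 0.06 0.082 16;-0.01 0.1 0.082 24;-0.01 0.158 0.082 26.4;-0.01 0.158 0.082 26.4;-0.01 0.158 0.082 26.4;-0.01 0.158 0.082 26.4" --jaw 0.065

```text
clock: 17.8
ee_pos: [405.7, -147.2, 123.3]
tcp_rot: [-0.672, 0.22, -0.221, 0.672]
ft_force: [0.1, -0.2, 0.1]
finger_gap: 65.2
```

```bash
python3 - <<'E'
from boxes import *
c=cam('wrist'); im=cams.read_camera('wrist')[:,:,::-1].copy(); cv2.imwrite('pics/w6.png',im)
print(axes()[0],jawyaw(),ctrl.get_state()['qpos'].round(2),proj('wrist',[[404,-146,19]],c))
b=boxes(im,c,[(404,-146)],win=50)[0]; print(b)
plan([[*b[0],60],[*b[0],4]],np.radians(b[2]))
E
```

```text
[ 405.94041726 -147.57721094  123.58726442] 0.9360476068696713 [ 0.83  0.28 -0.69  2.12  0.25  0.81  0.93] [[318.35877697 233.96291628]]
(array([ 401.6, -130.7]), array([27.1,  9. ]), 8.0, 193.15729441214353)
-0.0137 0.0636 0.0110 45.6
-0.0138 0.1196 0.0109 45.6
```

Emit:
move_arm --steps "-0.003 0.04 0 0;-0.003 0.08 0 0;-0.003 0.1 0 0;-0.003 0.119 0 0;-0.003 0.119 0 0;-0.003 0.119 0 0"

```text
clock: 18.45
ee_pos: [403.3, -146.0, 4.0]
tcp_rot: [0.672, -0.22, 0.222, -0.672]
ft_force: [-0.5, 0.3, 0.7]
finger_gap: 65.1
```

Emit:
move_arm --steps "0 0 0 0;0 0 0 0;0 0 0 0;0 0 0 0;0 0 0 0;0 0 0 0" --jaw 0.0 --grip_force 15

```text
clock: 19.05
ee_pos: [402.6, -145.8, 3.4]
tcp_rot: [0.672, -0.221, 0.221, -0.672]
ft_force: [-1.3, -0.1, 7.8]
finger_gap: 41.7
```

Emit:
move_arm --steps "0 -0.04 0 0;0 -0.08 0 0;0 -0.12 0 0;0 -0.16 0 0;0 -0.20 0 0;0 -0.20 0 0;0 -0.20 0 0"

```text
clock: 19.75
ee_pos: [402.2, -145.8, 203.2]
tcp_rot: [0.672, -0.22, 0.222, -0.671]
ft_force: [0.2, 0.5, -1.3]
finger_gap: 41.6
```

```bash
python3 - <<'E'
from h import *
print(axes()[0],jawyaw(),ctrl.get_state()['qpos'].round(2),ctrl.get_state()['finger_gap'])
t=W((-34,-42,0)); print(t)
plan([[t[0],t[1],220]],hp[2])
E
```

```text
[ 402.17706183 -145.80736709  203.20115885] 0.9346547774525262 [ 0.92  0.16 -0.75  2.03  0.13  0.99  1.04] 41.593486381146754
[518.68009309 140.31661484   0.        ]
-0.0762 -0.0171 0.2994 47.0
```

Emit:
move_arm --steps "-0.013 0 0.05 8;-0.026 -0.01 0.1 16;-0.04 -0.017 0.15 24;-0.052 -0.017 0.2 32;-0.065 -0.017 0.25 40;-0.076 -0.017 0.299 47;-0.076 -0.017 0.299 47;-0.076 -0.017 0.299 47;-0.076 -0.017 0.299 47"

```text
clock: 20.65
ee_pos: [517.4, 142.9, 217.7]
tcp_rot: [0.53, -0.47, 0.468, -0.529]
ft_force: [-1.0, -0.9, -0.4]
finger_gap: 41.5
```

```bash
python3 - <<'E'
from h import *
print(axes()[0],jawyaw(),ctrl.get_state()['finger_gap'])
c=cam('wrist'); cv2.imwrite('pics/w7.png',cams.read_camera('wrist')[:,:,::-1]);cv2.imwrite('pics/s7.png',cams.read_camera('scene')[:,:,::-1])
corners=[W((-34+a*47.5,b*80,105)) for a,b in((1,1),(1,-1),(-1,-1),(-1,1))]
print(proj('wrist',corners,c).round())
t=W((-34,-43,0))
plan([[t[0],t[1],140],[t[0],t[1],101]],hp[2])
E
```

```text
[517.40663239 142.85725435 217.73596929] 0.12086940253117344 41.49788750082008
[[392.  65.]
 [379. 283.]
 [261. 282.]
 [252.  64.]]
-0.0001 0.0781 0.0016 0.1
-0.0001 0.1171 0.0017 0.1
```

View pics/w7.png

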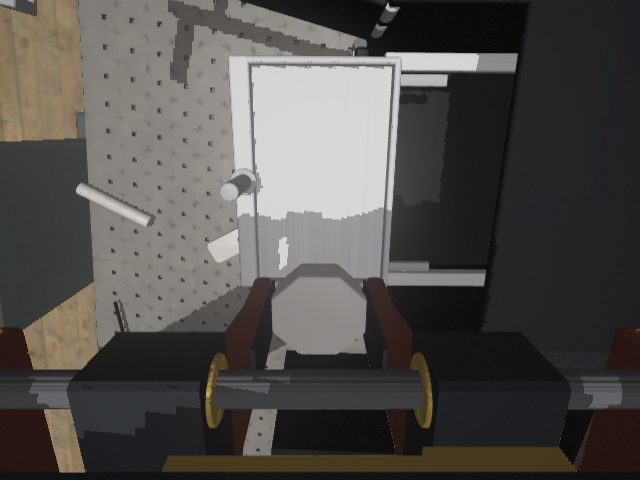

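Emit:
move_arm --steps "0 0.04 0.001 0;0 0.078 0.002 0;0 0.1 0.002 0;0 0.118 0.002 0;0 0.118 0.002 0;0 0.118 0.002 0"

```text
clock: 21.35
ee_pos: [520.1, 138.9, 101.8]
tcp_rot: [0.528, -0.471, 0.471, -0.527]
ft_force: [1.0, -0.2, -0.6]
finger_gap: 41.6
```

Emit:
move_arm --steps "0 0 0 0;0 0 0 0;0 0 0 0;0 -0.04 0 0;0 -0.08 0 0;0 -0.12 0 0;0 -0.16 0 0;0 -0.16 0 0" --jaw 0.06

```text
clock: 22.15
ee_pos: [522.6, 142.1, 267.5]
tcp_rot: [-0.525, 0.468, -0.472, 0.531]
ft_force: [0.3, -0.3, -0.1]
finger_gap: 59.9
```

```bash
python3 - <<'E'
from boxes import *
print(axes()[0],jawyaw())
cv2.imwrite('pics/s8.png',cams.read_camera('scene')[:,:,::-1]);cv2.imwrite('pics/d8.png',cams.read_camera('side')[:,:,::-1])
crop(cv2.imread('pics/s8.png'),140,190,320,120,2.5,'pics/s8c.png')
plan([[400,-230,280]],np.radians(56))
E
```

```text
[522.61076261 142.11062539 267.46417518] 0.11536643121919105
0.3543 -0.0177 -0.1623 -49.4
```

View pics/s8c.png

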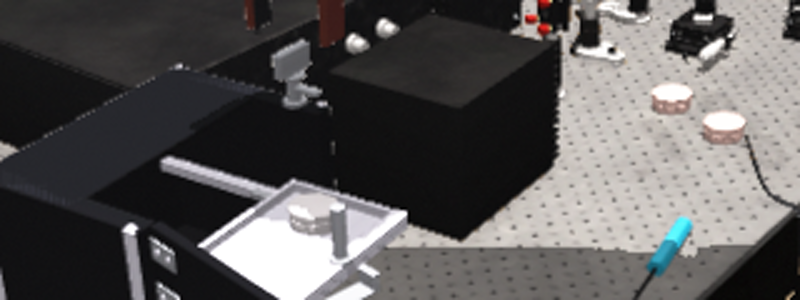

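Emit:
move_arm --steps "0.045 -0.003 -0.02 -8;0.09 -0.006 -0.04 -16;0.135 -0.01 -0.06 -24;0.18 -0.012 -0.08 -32;0.225 -0.015 -0.1 -40;0.27 -0.018 -0.125 -49;0.32 -0.018 -0.145 -49.4;0.354 -0.018 -0.162 -49.4;0.354 -0.018 -0.162 -49.4;0.354 -0.018 -0.162 -49.4"

```text
clock: 23.25
ee_pos: [396.5, -235.4, 277.7]
tcp_rot: [0.676, -0.211, 0.209, -0.675]
ft_force: [0.0, -0.0, 0.3]
finger_gap: 59.9
```

```bash
python3 - <<'E'
from boxes import *
c=cam('wrist'); im=cams.read_camera('wrist')[:,:,::-1].copy(); cv2.imwrite('pics/w9.png',im)
print(axes()[0],jawyaw(),ctrl.get_state()['qpos'].round(2))
for b in boxes(im,c,[(405,-364),(485,-393)]): print(b)
for b in boxes(im,c,[(405,-364),(485,-393)]): print(proj('wrist',[[*b[0],19]],c))
plan([[405.3,-364.2,120]],np.radians(59.3))
E
```

```text
[ 397.96429977 -232.14720659  277.96981997] 0.9712696472727952 [ 1.05  0.14 -0.69  1.86  0.09  1.18  1.3 ]
(array([ 403.3, -365.1]), array([38.7, 35.8]), 66.5, 1141.7506076018326)
(array([ 491.3, -386.6]), array([23.8, 37.2]), 40.8, 701.6446568905376)
[[233.54829461 263.88661113]]
[[263.18374202 326.47780088]]
0.0810 0.1578 -0.1048 -3.7
```

Emit:
move_arm --steps "0.04 0.04 -0.05 -3.5;0.081 0.08 -0.105 -3.5;0.081 0.12 -0.105 -3.5;0.081 0.158 -0.105 -3.5;0.081 0.158 -0.105 -3.5;0.081 0.158 -0.105 -3.5;0.081 0.158 -0.105 -3.5" --jaw 0.065

```text
clock: 24.0
ee_pos: [409.8, -360.5, 122.9]
tcp_rot: [-0.682, 0.185, -0.186, 0.683]
ft_force: [-0.6, -0.0, -0.7]
finger_gap: 65.3
```

```bash
python3 - <<'E'
from boxes import *
c=cam('wrist'); im=cams.read_camera('wrist')[:,:,::-1].copy(); cv2.imwrite('pics/w10.png',im)
print(axes()[0],jawyaw(),proj('wrist',[[405,-364,19]],c))
plan([[404.7,-364.4,4]],np.radians(59.3))
E
```

```text
[ 410.15454512 -361.0533501   123.68698166] 1.040419699592879 [[311.02394213 233.80790733]]
-0.0033 0.1197 -0.0057 0.3
```

View pics/w10.png

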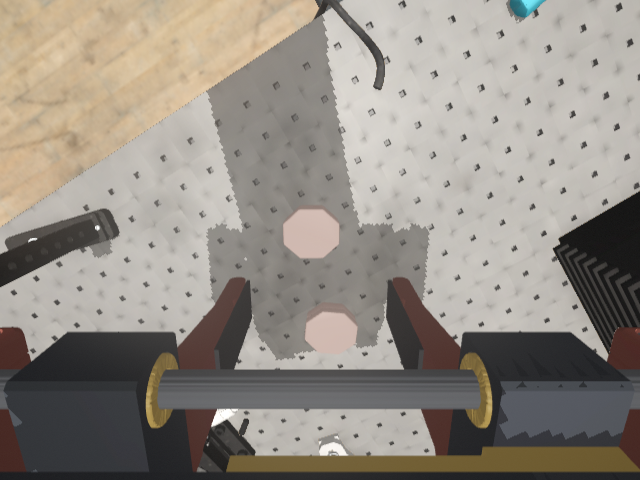

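Emit:
move_arm --steps "-0.003 0.04 -0.0055 0;-0.003 0.08 -0.0055 0;-0.003 0.1 -0.0055 0;-0.003 0.1195 -0.0055 0;-0.003 0.1195 -0.0055 0;-0.003 0.1195 -0.0055 0"

```text
clock: 24.65
ee_pos: [404.4, -365.4, 4.1]
tcp_rot: [0.683, -0.185, 0.187, -0.682]
ft_force: [0.1, -0.5, 0.0]
finger_gap: 65.1
```

Emit:
move_arm --steps "0 0 0 0;0 0 0 0;0 0 0 0;0 0 0 0;0 0 0 0;0 0 0 0" --jaw 0.0 --grip_force 15

```text
clock: 25.25
ee_pos: [403.5, -365.6, 3.0]
tcp_rot: [0.682, -0.186, 0.186, -0.682]
ft_force: [-1.5, 1.0, 7.8]
finger_gap: 41.4
```

Emit:
move_arm --steps "0 -0.04 0 0;0 -0.08 0 0;0 -0.12 0 0;0 -0.16 0 0;0 -0.20 0 0;0 -0.21 0 0;0 -0.21 0 0"

```text
clock: 25.95
ee_pos: [403.7, -365.8, 213.8]
tcp_rot: [0.683, -0.185, 0.187, -0.681]
ft_force: [0.1, -0.4, -1.1]
finger_gap: 41.0
```

```bash
python3 - <<'E'
from h import *
print(axes()[0],jawyaw(),ctrl.get_state()['qpos'].round(2),ctrl.get_state()['finger_gap'])
t=W((-34,53,0)); print(t)
plan([[t[0],t[1],220]],hp[2])
E
```

```text
[ 403.69368595 -365.84327201  213.76262241] 1.0379801336547407 [ 1.14  0.35 -0.62  1.77  0.23  1.09  1.48] 40.96775021181975
[507.91128984 234.70428817   0.        ]
-0.2153 -0.0076 0.5702 53.0
```

Emit:
move_arm --steps "-0.018 -0.005 0.047 0;-0.036 -0.007 0.094 6;-0.053 -0.007 0.141 12;-0.071 -0.007 0.188 18;-0.089 -0.007 0.235 24;-0.106 -0.007 0.28 30;-0.124 -0.007 0.328 36;-0.142 -0.007 0.375 42;-0.16 -0.007 0.42 48;-0.177 -0.007 0.47 53"

```text
clock: 26.95
ee_pos: [487.1, 126.0, 217.2]
tcp_rot: [0.527, -0.473, 0.472, -0.526]
ft_force: [1.1, -0.4, -0.3]
finger_gap: 41.6
```

```bash
python3 - <<'E'
from h import *
print(axes()[0],jawyaw(),ctrl.get_state()['finger_gap'])
t=W((-34,53,0)); plan([[t[0],t[1],220],[t[0],t[1],101]],hp[2])
E
```

```text
[487.12948902 125.96037813 217.2383216 ] 0.10867216823642929 41.63755737407103
-0.1058 -0.0029 0.0324 -0.3
-0.1059 0.1161 0.0328 -0.3
```

Emit:
move_arm --steps "-0.05 0 0.016 0;-0.1 0 0.031 0;-0.106 0 0.033 0;-0.106 0 0.033 0;-0.106 0.04 0.033 0;-0.106 0.04 0.033 0"

```text
clock: 27.55
ee_pos: [506.7, 229.4, 174.4]
tcp_rot: [0.53, -0.472, 0.471, -0.524]
ft_force: [-0.3, -0.3, -0.2]
finger_gap: 41.4
```

```bash
python3 - <<'E'
from h import *
print(axes()[0],jawyaw(),ctrl.get_state()['finger_gap'])
t=W((-34,53,0)); plan([[t[0],t[1],140],[t[0],t[1],100]],hp[2])
E
```

```text
[506.67292968 229.38467436 174.37610164] 0.11126600130967595 41.36192409830174
-0.0053 0.0343 0.0021 -0.1
-0.0055 0.0743 0.0024 -0.1
```

Emit:
move_arm --steps "-0.003 0.034 0.002 0;-0.003 0.034 0.002 0;-0.003 0.055 0.002 0;-0.003 0.074 0.002 0;-0.003 0.074 0.002 0;-0.003 0.074 0.002 0"

```text
clock: 28.15
ee_pos: [511.2, 236.2, 106.6]
tcp_rot: [-0.527, 0.471, -0.471, 0.527]
ft_force: [0.1, 0.7, 0.4]
finger_gap: 41.6
```

```bash
python3 - <<'E'
from h import *
p=axes()[0]; c,s=np.cos(hp[2]),np.sin(hp[2]); d=p[:2]-hp[:2]; print(p,'hutch frame',c*d[0]+s*d[1],-s*d[0]+c*d[1],ctrl.get_state()['ft_force'])
E
```

```text
[511.15926181 236.2345257  106.58115776] hutch frame -30.59950163590291 54.152197783165214 [0.07577763 0.7214089  0.35086429]
```

Emit:
move_arm --steps "0 0.003 -0.002 0;0 0.003 -0.002 0;0 0.003 -0.002 0"

```text
clock: 28.45
ee_pos: [508.9, 236.7, 102.9]
tcp_rot: [-0.527, 0.471, -0.471, 0.528]
ft_force: [0.3, 0.5, -0.3]
finger_gap: 41.7
```

Emit:
move_arm --steps "0 0.003 0 0;0 0.003 0 0;0 0.003 0 0"

```text
clock: 28.75
ee_pos: [508.6, 236.7, 99.1]
tcp_rot: [0.528, -0.471, 0.471, -0.527]
ft_force: [-0.1, -0.6, -0.9]
finger_gap: 41.6
```

Emit:
move_arm --steps "0 0 0 0;0 0 0 0;0 0 0 0;0 -0.04 0 0;0 -0.08 0 0;0 -0.12 0 0;0 -0.16 0 0;0 -0.16 0 0" --jaw 0.06

```text
clock: 29.55
ee_pos: [510.6, 238.6, 264.8]
tcp_rot: [-0.525, 0.47, -0.472, 0.53]
ft_force: [1.0, -0.6, 0.3]
finger_gap: 59.8
```

```bash
python3 - <<'E'
from h import *
print(axes()[0],jawyaw(),ctrl.get_state()['qpos'].round(2))
cv2.imwrite('pics/s11.png',cams.read_camera('scene')[:,:,::-1]);cv2.imwrite('pics/d11.png',cams.read_camera('side')[:,:,::-1])
print([proj(n,[[485.3,-393,12],[*W((-34,53,105))[:2],105]]).round(0) for n in('scene','side')])
plan([[450,-300,250]],np.radians(54))
E
```

```text
[510.62005615 238.56719796 264.78149817] 0.11338309918133829 [ 0.07  0.36 -0.77  1.66  0.27  1.22 -0.65]
[array([[408., 228.],
       [236., 297.]]), array([[329., 372.],
       [312., 208.]])]
0.5267 0.0097 -0.1192 -47.5
```

Emit:
move_arm --steps "0.048 0 -0.011 -5;0.096 0 -0.022 -10;0.144 0 -0.033 -15;0.192 0 -0.044 -20;0.24 0 -0.055 -25;0.288 0 -0.066 -30;0.336 0 -0.077 -35;0.384 0 -0.088 -40;0.432 0 -0.099 -45;0.48 0 -0.11 -47.5"

```text
clock: 30.65
ee_pos: [452.2, -254.5, 257.7]
tcp_rot: [-0.673, 0.218, -0.217, 0.673]
ft_force: [1.5, 0.6, 0.6]
finger_gap: 59.7
```

Emit:
move_arm --steps "0 0 0 0;0 0 0 0;0 0 0 0"

```text
clock: 30.95
ee_pos: [453.5, -251.2, 258.3]
tcp_rot: [-0.672, 0.219, -0.218, 0.673]
ft_force: [0.1, 0.4, -0.3]
finger_gap: 59.7
```

```bash
python3 - <<'E'
from boxes import *
c=cam('wrist'); im=cams.read_camera('wrist')[:,:,::-1].copy(); cv2.imwrite('pics/w12.png',im)
print(axes()[0],jawyaw(),ctrl.get_state()['qpos'].round(2))
for b in boxes(im,c,[(485,-393)]): print(b,proj('wrist',[[485,-393,19]],c))
plan([[485.3,-393,120]],np.radians(53.7))
E
```

```text
[ 453.78326786 -250.93243374  258.62591963] 0.9444257006558495 [ 1.    0.27 -0.71  1.77  0.19  1.17  1.18]
(array([ 471. , -400.6]), array([10.8, 30.7]), 22.2, 222.8669943693094) [[236.61055264 293.07694905]]
0.1090 0.1385 -0.0967 0.4
```

Emit:
move_arm --steps "0.04 0.02 -0.04 0;0.08 0.05 -0.08 0;0.109 0.09 -0.097 0;0.109 0.138 -0.097 0;0.109 0.138 -0.097 0;0.109 0.138 -0.097 0;0.109 0.138 -0.097 0;0.109 0.138 -0.097 0" --jaw 0.065

```text
clock: 31.8
ee_pos: [486.4, -394.4, 124.0]
tcp_rot: [0.673, -0.217, 0.219, -0.672]
ft_force: [-0.5, -0.3, 1.3]
finger_gap: 65.1
```

```bash
python3 - <<'E'
from boxes import *
c=cam('wrist'); im=cams.read_camera('wrist')[:,:,::-1].copy(); cv2.imwrite('pics/w13.png',im)
print(axes()[0],jawyaw(),proj('wrist',[[485.3,-393,19]],c))
plan([[485.3,-393,4]],np.radians(53.7))
E
```

```text
[ 486.23541728 -394.75844241  123.93589144] 0.9437564093193465 [[319.10274897 233.8184143 ]]
-0.0022 0.1199 0.0009 0.4
```

View pics/w13.png

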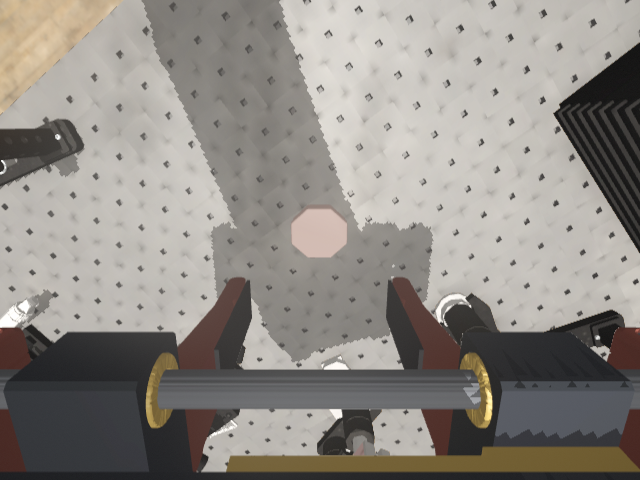

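Emit:
move_arm --steps "-0.002 0.04 0.001 0;-0.002 0.08 0.001 0;-0.002 0.1 0.001 0;-0.002 0.12 0.001 0;-0.002 0.12 0.001 0;-0.002 0.12 0.001 0"

```text
clock: 32.45
ee_pos: [484.6, -393.3, 2.6]
tcp_rot: [0.673, -0.218, 0.219, -0.672]
ft_force: [-0.5, 0.4, 0.4]
finger_gap: 65.0
```

Emit:
move_arm --steps "0 0 0 0;0 0 0 0;0 0 0 0;0 0 0 0;0 0 0 0;0 0 0 0" --jaw 0.0 --grip_force 15

```text
clock: 33.05
ee_pos: [484.0, -393.4, 1.7]
tcp_rot: [0.673, -0.218, 0.219, -0.672]
ft_force: [-0.7, 0.3, 5.3]
finger_gap: 41.5
```

Emit:
move_arm --steps "0 -0.04 0 0;0 -0.08 0 0;0 -0.12 0 0;0 -0.16 0 0;0 -0.20 0 0;0 -0.21 0 0;0 -0.21 0 0"

```text
clock: 33.75
ee_pos: [484.5, -393.7, 212.8]
tcp_rot: [0.673, -0.218, 0.22, -0.672]
ft_force: [0.3, -1.2, -0.6]
finger_gap: 41.2
```

```bash
python3 - <<'E'
from h import *
print(axes()[0],jawyaw(),ctrl.get_state()['qpos'].round(2),ctrl.get_state()['finger_gap'])
t=W((-34,5,0)); print(t)
plan([[t[0],t[1],220]],hp[2])
E
```

```text
[ 484.46679816 -393.74297105  212.81165321] 0.9421676526432579 [ 1.04  0.49 -0.62  1.58  0.3   1.16  1.3 ] 41.24348400418138
[513.35236937 187.01367427   0.        ]
-0.3181 -0.0084 0.4867 47.5
```

Emit:
move_arm --steps "-0.026 -0.008 0.04 0;-0.053 -0.008 0.081 5;-0.08 -0.008 0.122 10;-0.106 -0.008 0.162 15;-0.132 -0.008 0.203 20;-0.16 -0.008 0.243 25;-0.186 -0.008 0.284 30;-0.212 -0.008 0.325 35;-0.238 -0.008 0.365 40;-0.265 -0.008 0.405 47.5"

```text
clock: 34.75
ee_pos: [506.3, 89.9, 217.1]
tcp_rot: [0.528, -0.471, 0.47, -0.527]
ft_force: [-0.0, -0.0, -1.0]
finger_gap: 41.3
```

```bash
python3 - <<'E'
from h import *
print(axes()[0],jawyaw(),ctrl.get_state()['finger_gap'])
t=W((-34,5,0)); plan([[t[0],t[1],220],[t[0],t[1],101]],hp[2])
E
```

```text
[506.32616573  89.92836142 217.10899339] 0.1138613193880432 41.30673716819687
-0.0957 -0.0029 0.0180 0.0
-0.0956 0.1161 0.0184 0.0
```

Emit:
move_arm --steps "-0.045 0 0.009 0;-0.092 0 0.018 0;-0.092 0 0.018 0;-0.092 0 0.018 0;-0.092 0.03 0.018 0;-0.092 0.05 0.018 0;-0.092 0.07 0.018 0;-0.092 0.07 0.018 0;-0.092 0.07 0.018 0;-0.092 0.07 0.018 0"

```text
clock: 35.75
ee_pos: [515.1, 181.4, 149.9]
tcp_rot: [-0.528, 0.47, -0.47, 0.529]
ft_force: [-0.8, 0.3, -0.8]
finger_gap: 41.3
```

```bash
python3 - <<'E'
from h import *
print(axes()[0],jawyaw(),ctrl.get_state()['finger_gap'])
t=W((-34,5,0)); plan([[t[0],t[1],100]],hp[2])
E
```

```text
[515.115388   181.41765133 149.90806135] 0.11679734980856477 41.33093772686148
-0.0058 0.0499 -0.0011 0.2
```

Emit:
move_arm --steps "-0.0055 0.0 0 0;-0.0055 0.02 0 0;-0.0055 0.04 0 0;-0.0055 0.05 0 0;-0.0055 0.05 0 0;-0.0055 0.05 0 0;-0.0055 0.05 0 0"

```text
clock: 36.45
ee_pos: [514.5, 187.8, 100.2]
tcp_rot: [-0.528, 0.469, -0.47, 0.529]
ft_force: [-1.1, -0.5, -0.2]
finger_gap: 41.6
```

Emit:
move_arm --steps "0 0.002 0 0;0 0.002 0 0;0 0.002 0 0"

```text
clock: 36.75
ee_pos: [514.0, 187.4, 97.4]
tcp_rot: [-0.528, 0.47, -0.47, 0.529]
ft_force: [0.2, -0.2, 0.4]
finger_gap: 41.6
```

Emit:
move_arm --steps "0 0 0 0;0 0 0 0;0 0 0 0;0 -0.04 0 0;0 -0.08 0 0;0 -0.12 0 0;0 -0.16 0 0;0 -0.16 0 0;0 -0.16 0 0" --jaw 0.06

```text
clock: 37.65
ee_pos: [514.2, 187.5, 257.9]
tcp_rot: [-0.528, 0.469, -0.47, 0.529]
ft_force: [0.4, -0.1, 0.4]
finger_gap: 59.8
```

```bash
python3 - <<'E'
from h import *
p=axes()[0]; print(p,jawyaw(),ctrl.get_state()['finger_gap'])
t=W((-91,0,0)); plan([[t[0],t[1],240]],hp[2])
for n in('wrist','scene'): cv2.imwrite(f'pics/{n}14.png',cams.read_camera(n)[:,:,::-1])
E
```

```text
[514.24649566 187.46151655 257.91034541] 0.11764166594317778 59.79386973577742
0.0051 0.0178 -0.0580 0.2
```

View pics/scene14.png

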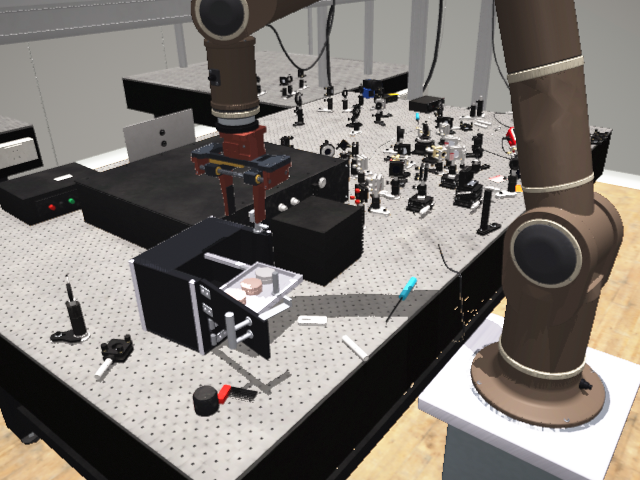

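Emit:
move_arm --steps "0.003 0 -0.03 0;0.005 0.018 -0.058 0;0.005 0.018 -0.058 0;0.005 0.018 -0.058 0;0.005 0.018 -0.058 0" --jaw 0.034

```text
clock: 38.25
ee_pos: [457.7, 175.7, 239.0]
tcp_rot: [-0.528, 0.47, -0.47, 0.529]
ft_force: [0.4, 0.2, 0.7]
finger_gap: 34.1
```

```bash
python3 - <<'E'
from h import *
p=axes()[0]; print(p,jawyaw(),ctrl.get_state()['finger_gap'])
t=W((-91,0,0)); plan([[t[0],t[1],122]],hp[2])
E
```

```text
[457.67953089 175.69509282 239.049599  ] 0.11753151482408496 34.10935970185784
0.0001 0.1170 -0.0004 0.2
```

Emit:
move_arm --steps "0 0.04 0 0;0 0.07 0 0;0 0.1 0 0;0 0.117 0 0;0 0.117 0 0;0 0.117 0 0"

```text
clock: 38.85
ee_pos: [457.5, 176.2, 122.4]
tcp_rot: [-0.529, 0.47, -0.469, 0.529]
ft_force: [0.2, -0.1, 0.9]
finger_gap: 33.9
```

Emit:
move_arm --steps "0 0 0 0;0 0 0 0;0 0 0 0;0 0 0 0;0 0 0 0;0 0 0 0" --jaw 0.0 --grip_force 25

```text
clock: 39.45
ee_pos: [457.5, 175.7, 122.9]
tcp_rot: [-0.528, 0.469, -0.47, 0.529]
ft_force: [-0.1, -1.2, 6.8]
finger_gap: 11.2
```

Emit:
move_arm --steps "0 0 0.006 0;0 0 0.018 0;0 0 0.033 0;0 0 0.048 0;0 0 0.063 0;0 0 0.078 0;0 0 0.09 0;0 0 0.1 0;0 0 0.108 0;0 0 0.112 0"

```text
clock: 40.45
ee_pos: [569.2, 188.4, 122.9]
tcp_rot: [-0.528, 0.469, -0.47, 0.529]
ft_force: [-1.1, -2.7, 7.4]
finger_gap: 11.9
```

Emit:
move_arm --steps "0 0 0.005 0;0 0 0.01 0;0 0 0.01 0;0 0 0.01 0"

```text
clock: 40.85
ee_pos: [576.7, 189.3, 122.9]
tcp_rot: [0.53, -0.47, 0.47, -0.527]
ft_force: [-8.0, -3.4, 12.4]
finger_gap: 11.5
```

```bash
python3 - <<'E'
from h import *
p=axes()[0]; c,s=np.cos(hp[2]),np.sin(hp[2]); d=p[:2]-hp[:2]; print(p,'hutch frame',c*d[0]+s*d[1],-s*d[0]+c*d[1],ctrl.get_state()['ft_force'],jawyaw())
E
```

```text
[576.73996411 189.29047252 122.86694525] hutch frame 29.23711555433478 0.07677002904090902 [-8.00773915 -3.42308696 12.41256516] 0.1177477958174199
```

Emit:
move_arm --steps "0 0 0 0;0 0 0 0;0 0 0 0;0 -0.04 0 0;0 -0.08 0 0;0 -0.12 0 0;0 -0.15 0 0;0 -0.15 0 0" --jaw 0.036

```text
clock: 41.65
ee_pos: [579.8, 191.3, 276.8]
tcp_rot: [-0.526, 0.468, -0.471, 0.531]
ft_force: [0.3, 0.9, -0.4]
finger_gap: 36.3
```

```bash
python3 - <<'E'
from h import *
p=axes()[0]; print(p,jawyaw(),ctrl.get_state()['finger_gap'])
plan([[396,352,250]],-0.116)
c=cam('wrist');cv2.imwrite('pics/w15.png',cams.read_camera('wrist')[:,:,::-1]); print(proj('wrist',[W((29,0,152))],c))
E
```

```text
[579.80545151 191.2506445  276.79918981] 0.11786100618358154 36.30994521129069
-0.1812 0.0259 -0.1638 13.4
[[313.13223068 231.78227107]]
```

View pics/w15.png

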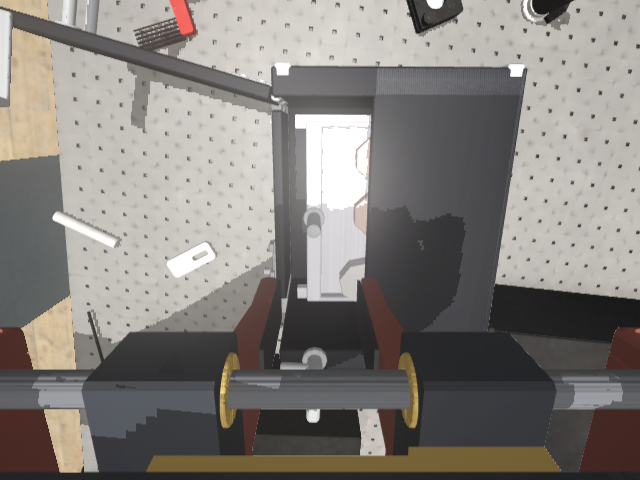

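Emit:
move_arm --steps "-0.03 0.005 -0.03 7;-0.06 0.01 -0.06 13.4;-0.1 0.02 -0.09 13.4;-0.14 0.026 -0.125 13.4;-0.181 0.026 -0.164 13.4;-0.181 0.026 -0.164 13.4;-0.181 0.026 -0.164 13.4;-0.181 0.026 -0.164 13.4" --jaw 0.06

```text
clock: 42.5
ee_pos: [394.9, 349.2, 245.3]
tcp_rot: [0.47, -0.528, 0.529, -0.469]
ft_force: [-0.6, -0.4, 0.2]
finger_gap: 59.9
```

```bash
python3 - <<'E'
from h import *
p=axes()[0]; print(p,jawyaw(),ctrl.get_state()['finger_gap'],ctrl.get_state()['qpos'].round(2))
plan([[396.5,352,147]],-0.116)
c=cam('wrist');im=cams.read_camera('wrist')[:,:,::-1].copy();cv2.imwrite('pics/w16.png',im); uv=proj('wrist',[[396,352,179]],c)[0]; print(uv)
u,v=uv.astype(int); s=im[v-30:v+30,u-30:u+30].min(2)
for k in s[::5,::5]: print(k)
E
```

```text
[394.86078772 349.20063893 245.26910301] -0.11692834901293775 59.87353740155693 [-0.22  0.31 -0.74  1.77  0.23  1.15 -1.14]
-0.0031 0.0983 0.0013 -0.1
[319.95816096 249.03437881]
[133 126 140  68  81 112 116 116 138 137 137 140]
[137 131 139 132  66 113 117 116 137 136 137 139]
[137 135 137 136 133 113 117 115 124 137 136 140]
[135 134 136 135 134 113 117 116 136 137 129 139]
[134 131 130 134 124 114 131 115 126 139 135 139]
[133 131 126 136 117 178 183 187 118 138 139 138]
[193 193 193 135 139 178 182 185 155 136 138 139]
[149 191 193 135 132 174 180 180 134 136 133 131]
[ 62  61  60  59  58 140 173  62  53  51  51  48]
[ 63  61  60  59  58 143 174  63  53  50  51  49]
[ 63  61  59  58 124 146 173 115  50  50  48  48]
[ 63  61  61  58  57 148 171  55  53  50  49  48]
```

Emit:
move_arm --steps "-0.002 0.03 0.001 0;-0.002 0.06 0.001 0;-0.002 0.08 0.001 0;-0.002 0.098 0.001 0;-0.002 0.098 0.001 0;-0.002 0.098 0.001 0"

```text
clock: 43.15
ee_pos: [396.2, 351.4, 148.1]
tcp_rot: [-0.47, 0.529, -0.529, 0.469]
ft_force: [0.1, -0.1, 0.7]
finger_gap: 60.1
```

Emit:
move_arm --steps "0 0 0 0;0 0 0 0;0 0 0 0;0 0 0 0;0 0 0 0;0 0 0 0;0 0 0 0" --jaw 0.0 --grip_force 10

```text
clock: 43.85
ee_pos: [395.5, 352.2, 148.3]
tcp_rot: [0.47, -0.528, 0.528, -0.47]
ft_force: [0.4, -1.1, 0.7]
finger_gap: 14.0
```

```bash
python3 door2.py -0.14 10 536.7 282.3
```

```text
hinge [536.7 282.3] [536.7044851  282.27478224   0.        ] r 157.50025975582835 opened -4.47549034992749 [ 0.4 -1.1  0.7] q [-0.27  0.42 -0.7   1.88  0.33  0.96 -1.23] -0.11626104237265915
0.0213 -0.0000 -0.0057 -8.0
0.0431 -0.0000 -0.0086 -16.0
0.0651 -0.0000 -0.0084 -24.1
0.0868 -0.0000 -0.0052 -32.1
0.1079 0.0000 0.0010 -40.1
0.1279 0.0000 0.0101 -48.1
0.1465 0.0000 0.0219 -56.1
0.1632 0.0000 0.0362 -64.2
0.1778 0.0000 0.0527 -72.2
0.1899 0.0000 0.0710 -80.2
```

Emit:
move_arm --steps "0.021 0 -0.0055 -8;0.043 0 -0.0085 -16;0.065 0 -0.0085 -24;0.087 0 -0.005 -32;0.108 0 0.001 -40;0.128 0 0.01 -48;0.1465 0 0.022 -56;0.163 0 0.036 -64;0.178 0 0.0525 -72;0.178 0 0.0525 -72"

```text
clock: 44.85
ee_pos: [429.4, 167.9, 148.3]
tcp_rot: [-0.69, 0.15, -0.151, 0.692]
ft_force: [2.2, 2.1, -0.7]
finger_gap: 13.6
```

```bash
python3 door2.py -0.1 6 536.7 282.3; python3 - <<'E'
from h import *
print(W((-47,-53,0)))
E
```

```text
hinge [536.7 282.3] [536.7044851  282.27478224   0.        ] r 156.8329174022676 opened 0.5310826616645306 [ 2.2  2.1 -0.7] q [ 0.34  0.38 -0.99  2.02  0.39  0.94  0.29] 1.1419365680440696
0.0150 0.0000 -0.0046 -5.7
0.0305 0.0000 -0.0073 -11.5
0.0462 0.0000 -0.0085 -17.2
0.0619 0.0000 -0.0081 -22.9
0.0774 0.0001 -0.0062 -28.6
0.0928 0.0001 -0.0027 -34.4
[507.01079922 127.91389011   0.        ]
```

Emit:
move_arm --steps "0.015 0 -0.0045 -6;0.0305 0 -0.0075 -11.5;0.046 0 -0.0085 -17;0.062 0 -0.008 -23;0.0775 0 -0.006 -28.6;0.085 0 -0.005 -31.5;0.09 0 -0.0035 -33;0.09 0 -0.0035 -33;0.09 0 -0.0035 -33"

```text
clock: 45.75
ee_pos: [506.9, 128.5, 148.2]
tcp_rot: [0.706, 0.051, -0.051, -0.705]
ft_force: [0.4, -2.6, 2.2]
finger_gap: 13.6
```

```bash
python3 door2.py -0.1 1 536.7 282.3
```

```text
hinge [536.7 282.3] [536.7044851  282.27478224   0.        ] r 156.65517750126014 opened -0.03121486476972568 [ 0.4 -2.6  2.2] q [ 0.45  0.54 -1.06  1.88  0.54  1.05  0.88] 1.7157981550994839
0.0149 0.0000 -0.0050 -5.7
```

Emit:
move_arm --steps "0.003 0 0 0;0.005 0 0 0;0.005 0 0 0;0.005 0 0 0"

```text
clock: 46.15
ee_pos: [509.0, 128.7, 147.6]
tcp_rot: [0.706, 0.05, -0.053, -0.704]
ft_force: [-9.2, -5.3, 7.5]
finger_gap: 13.3
```

Emit:
move_arm --steps "-0.004 0 0 0;-0.004 0 0 0;-0.004 0 0 0;-0.004 -0.04 0 0;-0.004 -0.08 0 0;-0.004 -0.12 0 0;-0.004 -0.12 0 0" --jaw 0.04

```text
clock: 46.85
ee_pos: [510.2, 130.7, 273.1]
tcp_rot: [-0.705, -0.054, 0.049, 0.706]
ft_force: [-0.4, 0.7, -0.5]
finger_gap: 40.3
```

```bash
python3 - <<'E'
from h import *
p=axes()[0]; print(p,jawyaw(),ctrl.get_state()['finger_gap'])
plan([[589.7,82.5,260]])
c=cam('wrist');im=cams.read_camera('wrist')[:,:,::-1].copy();cv2.imwrite('pics/w17.png',im); print(proj('wrist',[W((-47,-53,179))],c))
E
```

```text
[510.21705962 130.74603431 273.06643963] 1.7166555745676186 40.33136760588542
0.0715 0.0136 -0.0593 0.0
[[314.88722731 235.04069337]]
```

```bash
python3 - <<'E'
from h import *
im=cv2.imread('pics/w17.png'); c=cam('wrist'); s=im[205:265,285:345].min(2)
for r in s[::4,::4]: print(*[f'{k:3d}' for k in r])
for d in (0,0.03,0.06): 
  H=W((0,97,0)); v=W((-47,-53,179))-H; cc,ss=np.cos(d),np.sin(d); q=H+np.array([cc*v[0]+ss*v[1],-ss*v[0]+cc*v[1],179]); print(d,proj('wrist',[q],c))
E
```

```text
96 141 140 139 138 133 138 140 140 140 140 138 138 137 133
141 139 138 138 138 126 137 121 124 128 126 136 136 133 132
142 137 132 135 139 138 122 123 125 115 136 136 180 134 133
140 138 128 134 137 137 120 123 126 116 136 135 196 192 134
141 142 180 177 137 139 120 123 128 116 133 134 182 184 135
 64 100 118 143  66  67 118 119 127 129 116  80  79  89  91
187 163 181 150 179 176 141 183 181 176 136 116  69  69  68
164 160 158 153 148 145 183 183 178 177 121 115  69  69  70
 64  64  72  73  84 102 180 177 179 176 122 134  70  71  70
 65  65  67  67  68  70 102 179 175 169  71  72  71  73  72
 66  68  69  71  72  75  74 167 165  80  77  80  79  81  81
 66  68  68  71  72  72  74 169 164  77  75  77  76  76  76
 68  69  71  72  73  73 119 170 164 116  78  79  79  78  78
 71  72  73  74  76  77 156 172 164 147  80  81  81  81  80
 73  75  76  77  79  80  80 173 164  84  84  84  85  85  84
0 [[316.25526154 237.8163978 ]]
0.03 [[318.53042213 231.83372753]]
0.06 [[321.0153444  225.86143167]]
```

Emit:
move_arm --steps "0.02 0 -0.02 8;0.05 0 -0.04 16;0.071 0 -0.059 24;0.071 0 -0.059 32;0.071 0 -0.059 40;0.071 0 -0.059 48;0.071 0 -0.059 56;0.071 0 -0.059 64;0.071 0 -0.059 72;0.071 0 -0.059 80"

```text
clock: 47.9
ee_pos: [586.4, 80.5, 266.4]
tcp_rot: [0.573, -0.416, 0.415, -0.572]
ft_force: [0.4, 0.5, -0.3]
finger_gap: 40.1
```

Emit:
move_arm --steps "0 0 0 8;0 0 0 15;0 0 0 15;0 0 0 15"

```text
clock: 48.3
ee_pos: [586.5, 80.8, 267.1]
tcp_rot: [0.516, -0.484, 0.484, -0.515]
ft_force: [-0.2, 1.0, -0.6]
finger_gap: 40.1
```

```bash
python3 - <<'E'
from h import *
p=axes()[0]; print(p,jawyaw(),ctrl.get_state()['finger_gap'],ctrl.get_state()['qpos'].round(2))
plan([[589.7,82.5,260],[589.7,82.5,196]],0.055)
c=cam('wrist');im=cams.read_camera('wrist')[:,:,::-1].copy();cv2.imwrite('pics/w18.png',im)
for d in (0,0.03,0.06): 
  H=W((0,97,0)); v=W((-47,-53,179))-H; cc,ss=np.cos(d),np.sin(d); q=H+np.array([cc*v[0]+ss*v[1],-ss*v[0]+cc*v[1],179]); print(d,proj('wrist',[q],c))
print(proj('wrist',[W((30,-108,217))],c))
E
```

```text
[586.49670193  80.75113365 267.13632343] 0.062390494006830395 40.132382743457356 [ 0.3   0.41 -0.72  1.58  0.28  1.25 -0.4 ]
-0.0015 0.0071 0.0033 0.4
-0.0016 0.0711 0.0034 0.4
0 [[204.08332796 168.700011  ]]
0.03 [[197.07956316 166.80320273]]
0.06 [[190.09490499 164.69344168]]
[[324.22797056 260.53605963]]
```

View pics/w18.png

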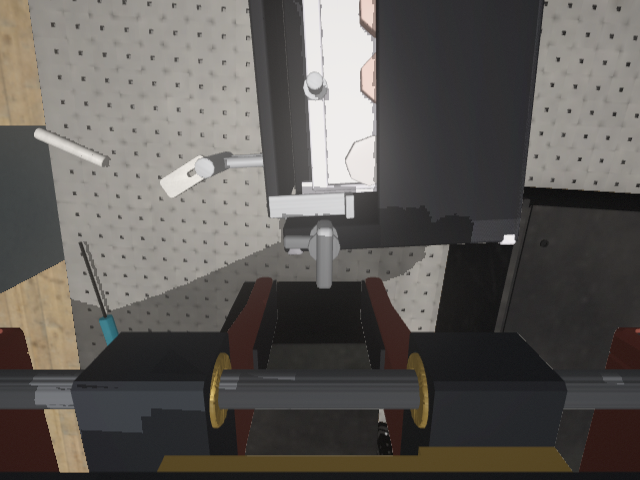

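Emit:
move_arm --steps "-0.0015 0.007 0.0035 0.4;-0.0015 0.03 0.0035 0.4;-0.0015 0.05 0.0035 0.4;-0.0015 0.071 0.0035 0.4;-0.0015 0.071 0.0035 0.4;-0.0015 0.071 0.0035 0.4"

```text
clock: 48.95
ee_pos: [590.2, 82.6, 197.0]
tcp_rot: [0.513, -0.487, 0.486, -0.513]
ft_force: [-0.2, 0.3, -0.3]
finger_gap: 40.2
```

Emit:
move_arm --steps "0 0 0 0;0 0 0 0;0 0 0 0;0 0 0 0;0 0 0 0;0 0 0 0" --jaw 0.0 --grip_force 40

```text
clock: 49.55
ee_pos: [590.0, 82.5, 197.6]
tcp_rot: [0.513, -0.487, 0.487, -0.513]
ft_force: [-3.1, -1.2, 4.3]
finger_gap: 9.8
```

Emit:
move_arm --steps "0 0.005 0 0;0 0.010 0 0;0 0.011 0 0;0 0.011 0 0;0 0.011 0 0"

```text
clock: 50.05
ee_pos: [590.1, 82.6, 188.6]
tcp_rot: [0.513, -0.486, 0.487, -0.513]
ft_force: [-9.1, -1.9, 19.9]
finger_gap: 9.9
```

Emit:
move_arm --steps "0 0 0 8;0 0 0 16;0 0 0 24;0 0 0 32;0 0 0 40;0 0 0 48;0 0 0 48"

```text
clock: 50.75
ee_pos: [590.1, 82.6, 188.6]
tcp_rot: [0.269, -0.654, 0.655, -0.269]
ft_force: [-8.7, -2.4, 19.1]
finger_gap: 9.9
```

Emit:
move_arm --steps "0 0 0 8;0 0 0 16;0 0 0 24;0 0 0 32;0 0 0 38;0 0 0 38;0 0 0 38"

```text
clock: 51.45
ee_pos: [590.0, 82.5, 188.6]
tcp_rot: [0.042, -0.706, 0.706, -0.043]
ft_force: [-8.7, -1.9, 19.5]
finger_gap: 9.9
```

```bash
python3 - <<'E'
from h import *
s=ctrl.get_state(); print(jawyaw(),s['wrist_torque'],s['qpos'].round(2))
E
```

```text
-1.4495704020940097 [-0.49709278  2.18603158 -0.00889852] [ 0.05  0.42 -0.36  1.69  0.17  1.06 -1.82]
```

Emit:
move_arm --steps "0 -0.004 0 0;0 -0.008 0 0;0 -0.010 0 0;0 -0.010 0 0"

```text
clock: 51.85
ee_pos: [589.9, 82.5, 196.7]
tcp_rot: [0.043, -0.706, 0.706, -0.043]
ft_force: [-4.1, -0.7, 4.5]
finger_gap: 9.7
```

Emit:
move_arm --steps "0 0 0 0;0 0 0 0;0 0 0 0;0 0 0 0;0 -0.03 0 0;0 -0.07 0 0;0 -0.12 0 0;0 -0.12 0 0;0 -0.12 0 0" --jaw 0.04

```text
clock: 52.75
ee_pos: [590.8, 82.7, 317.3]
tcp_rot: [-0.042, 0.706, -0.706, 0.044]
ft_force: [-0.9, 0.6, -1.1]
finger_gap: 39.9
```

```bash
python3 - <<'E'
from h import *
s=ctrl.get_state(); print(s['ee_pos'],s['ft_force'],jawyaw())
c=cam('wrist');im=cams.read_camera('wrist')[:,:,::-1].copy();cv2.imwrite('pics/w19.png',im)
q=proj('wrist',[W((50,-108,217)),W((10,-108,217)),W((-47,-53,179)),W((29,0,152))],c); print(q.round())
cu,cv=q[:2].mean(0).round().astype(int)
sub=im[cv-45:cv+45,cu-30:cu+30]; g=cv2.cvtColor(sub,cv2.COLOR_BGR2GRAY)
for r in g[::5,::4]: print(*[f'{k:3d}' for k in r])
sc=cams.read_camera('scene')[:,:,::-1].copy(); cv2.imwrite('pics/s19.png',sc)
s0=cv2.imread('pics/scene0.png'); d=cv2.absdiff(sc,s0).max(2)[200:350,130:300]; m=(d>60); ys,xs=np.nonzero(m); print(m.sum(), xs.min()+130 if m.any() else 0, xs.max()+130 if m.any() else 0, ys.min()+200 if m.any() else 0,ys.max()+200 if m.any() else 0)
print('bystanders diff', [(cv2.absdiff(sc,s0).max(2)[a:b,e:f]>50).sum() for a,b,e,f in((310,330,290,335),(380,420,185,265))])
for nm,S in (('start',s0),('now',sc)):
    gg=cv2.cvtColor(S[200:245,240:280],cv2.COLOR_BGR2GRAY); ys,xs=np.nonzero(gg>90); print(nm,len(xs),xs.mean()+240,ys.mean()+200,ys.min()+200)
E
```

```text
[590.80357889  82.69394438 317.3080017 ] [-0.88314082  0.57885309 -1.14089774] -1.4493867480161853
[[320. 213.]
 [319. 265.]
 [257. 309.]
 [200. 219.]]
213 203 195 210  89  88  84  83  81  80  79 123 138 149 147
136 135 133 209  90  87  85  84  83  81  80 122 146 148 148
184 185 187 209  91  89  86  84  83  82  81 136 218 200 145
184 186 184 209  91  90  99 127 128  84  83 213 212 212 140
184 186 183 209  95  94 135 162 163 139  83 214 200 213 196
182 185 183 209  85 178 158 182 186 142 177 212 213 214 213
178 179 178 178 178 184 158 182 185 142 175 215 216 216 147
184 184 184 184 176 184 158 182 183 151 179 206 220 218 217
255 255 255  94 138 183 157 181 183 151 178 186 217 215 213
255 254 255  95 215 188 157 181 182 150 137 153 214 199 212
254 253 254  94 214 213 157 181 181 187 168 206 216 214 213
254 251 253  97 214 212 211 232 184 187 252 201 213 214 213
253 251 252  98 166 215 211 249 228 131 121 215 213 212 212
252 248 252 103 217 217 212 248 245 159 214 213 213 144 212
210 206 209 171 216 211 199 202 202 216 216 212 213 211 210
211 213 214 209 216 215 213 214 214 215 209 208 212 211 203
209 212 213 214 216 217 216 216 182 213 208 208 191 210 211
190 171 211 212 213 199 217 215 212 208 205 206 207 209 210
1116 180 299 207 316
bystanders diff [np.int64(0), np.int64(0)]
start 527 256.7912713472486 224.03225806451613 204
now 537 256.23836126629425 224.16945996275604 204
```

```bash
python3 - <<'E'
from h import *
im=cv2.imread('pics/w19.png'); g=cv2.cvtColor(im,cv2.COLOR_BGR2GRAY)
c=cam('wrist')
for d in (0,0.03,0.06): 
  H=W((0,97,0)); v=W((-47,-53,179))-H; cc,ss=np.cos(d),np.sin(d); q=H+np.array([cc*v[0]+ss*v[1],-ss*v[0]+cc*v[1],179]); print(d,proj('wrist',[q],c).round(1), proj('scene',[q]).round(1))
print(g[285:335:3,240:276:3])
for n in('pics/scene0.png','pics/s19.png'):
    k=cv2.cvtColor(cv2.imread(n),cv2.COLOR_BGR2GRAY)[236:256:2,262:286:2]; print(n); print(k)
E
```

```text
0 [[256.3 308.7]] [[271.4 242.7]]
0.03 [[254.9 313.3]] [[272.8 243.5]]
0.06 [[253.3 317.7]] [[274.2 244.3]]
[[212 209 208 209 209  98  97  99  99 100 100  91]
 [214 210 208 209 192  96  97  98  98  99 101  91]
 [209 207 205 207 100  97  96  97  99  99  93  92]
 [206 206 207 206  95  95  96  96  97  99  90  91]
 [207 186 165 116  95  95  97  96  97  99  89  91]
 [210 209 201  95  94  95  95  96 101  92  90  90]
 [213 212 196  93  93  94  95  96  99  89  89  90]
 [208 208  93  92  93  94  95  95  96  88  88  90]
 [205 108  91  93  93  94  95  95  93  86  89  88]
 [174  90  91  92  93  93  94  94  87  87  88  88]
 [ 88  90  90  92  92  93  94  94  85  86  87  87]
 [ 88  89  89  90  90  92  93  94  84  85  86  87]
 [ 87  88  89  90  91  91  93  84  83  84  85  86]
 [ 87  87  88  88  89  91  91  83  82  84  84  86]
 [ 86  86  88  87  89  90  90  80  81  82  84  85]
 [ 85  85  85  88  88  90  83  79  80  81  81  83]
 [ 84  84  86  86  87  88  78  79  79  81  81  82]]
pics/scene0.png
[[253 240 173 103  17  26  19  18  18  18  18  17]
 [253 253 253 248  45  18  18  18  18  18  18  18]
 [ 80 
[... 226 characters left out ...]
1 113  18  17  16  18]
 [ 36  19  18  19  75 124 132 137  16  17  18  18]
 [188  35  17  18  64 127 131 126  16  17  16  18]
 [245 252 229 156  71 125 131 126  16  18  17  18]]
pics/s19.png
[[254 246 177  21  19  30  20  20  20  20  20  20]
 [254 252 113  28  20  21  20  20  20  20  20  19]
 [ 89  61  21  21  20  20  20  20  20  20  21  21]
 [ 38  20  19  44 191 211 154  20  20  20  20  19]
 [ 20  19  21 174 254 254 243  19  20  20  20  19]
 [ 20  21  19  71 135 141 136  20  21  20  20  20]
 [ 20  20  21  68 135 141 136  20  20  19  18  20]
 [ 20  21  20  62 135 142 130  18  18  20  20  20]
 [165 105  20  59 135 142 131  19  19  18  18  19]
 [246 252 253 169 134 141 132  19  19  19  19  18]]
```

```bash
python3 -c "
from station import ctrl
print(ctrl.close_job())"
```

```text
the job is handed in; nothing more can be done
None
```

The whole sequence is done and the job is handed in; the interface gave no verdict. I undid the fastener, swung the top leaf to about 1.8 rad and drew the tray to its stop. I laid all three lens boxes side by side on the tray floor, slid the tray home, shut the leaf and refastened it.

**Last checks:**
- **Tray and boxes:** the tray pin stood within about 1 mm of its home position, with contact force felt at the end of the slide. All three boxes showed in the tray afterwards, and none were left on the table.
- **Leaf:** the scene camera has its handle about 2 px further in than at the start, where it was about 0.03 rad open. That puts it at about 0 rad.
- **Fastener:** turned to about 1.56 rad, judged from the gripper's angle while it held the bar. It stands at its starting height in the scene view.
- **Bystanders:** no change in the picture patches I took as the clamping fork and hex set.
- **Robot:** clear of everything at the end, about 100 mm above the fastener.

**Disagreements and gaps:**
- The first camera fit put the hutch about 5 mm too near the robot. I corrected it from the measured arc of the door handle.
- In the last wrist picture a finger hid the leaf's handle, so the final leaf check rests on the scene camera alone.
- I did not check the bottom leaf and its bolt separately; nothing touched them.

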